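# Set up the sloping finishing rack and lay out the trim strips

### The job

Set up the sloping finishing rack on its base board so the trim strips can be varnished clear of the bench: stand the two short posts in the front sockets and the two tall posts in the rear sockets, each turned so that the open side of its slot faces its partner along the scribed line, and drop a rail fully home into the slots of each pair. Then lay every trim strip that is there across both rails, front to back, spaced along the rails so that no strip touches another. Leave the jar of screws, the roll of tape and the paint brush where they are.

Things in the scene. Friction and masses are not known exactly. Their poses are not given: they have to be found in the camera images.
- rack_base: fixed base board of the rack, light wood, 196 (x) x 220 (y) x 32 mm thick; origin: centre of its underside, on the bench; -x edge is the front (to the robot), +y left. Four round sockets 50 mm wide, 24 mm deep, floors 8 mm above the bench, at x = -60 (front) and +60 (rear), y = -72 and +72 mm. A dark line is scribed on top from socket to socket in each row, parallel to y
- front_left (a point): centre of the floor of the front row's left socket (base x = -60, y = +72, z = 8 mm)
- front_right (a point): centre of the floor of the front row's right socket (base x = -60, y = -72, z = 8 mm)
- front_line (a point): middle of the scribed line between the two front sockets, on the board's top (base x = -60, y = 0, z = 32 mm); axes as the base board's
- rear_left (a point): centre of the floor of the rear row's left socket (base x = +60, y = +72, z = 8 mm)
- rear_right (a point): centre of the floor of the rear row's right socket (base x = +60, y = -72, z = 8 mm)
- rear_line (a point): middle of the scribed line between the two rear sockets, on the board's top (base x = +60, y = 0, z = 32 mm); axes as the base board's
- short_post_1: short post, 100 mm high, standing on the bench to the left: round foot 46 mm across, slimmer waist above 32 mm, square head 46 x 46 x 46 mm. Slot in the head 28 mm wide, 16 mm deep, open at the top and on the +x face, stopped by a 9 mm wall at the -x face; grip the +y and -y faces. Origin: centre of the foot's underside, z up the post. Any yaw
- short_post_1_mouth (a point): middle of the slot's floor at the open face of that post's head (23 mm from the post's axis along its own +x, 84 mm above its foot)
- short_post_2: short post, 100 mm high, standing on the bench to the left: round foot 46 mm across, slimmer waist above 32 mm, square head 46 x 46 x 46 mm. Slot in the head 28 mm wide, 16 mm deep, open at the top and on the +x face, stopped by a 9 mm wall at the -x face; grip the +y and -y faces. Origin: centre of the foot's underside, z up the post. Any yaw
- short_post_2_mouth (a point): middle of the slot's floor at the open face of that post's head (23 mm from the post's axis along its own +x, 84 mm above its foot)
- tall_post_1: tall post, 135 mm high, standing on the bench to the left: round foot 46 mm across, slimmer waist above 32 mm, square head 46 x 46 x 46 mm. Slot in the head 28 mm wide, 16 mm deep, open at the top and on the +x face, stopped by a 9 mm wall at the -x face; grip the +y and -y faces. Origin: centre of the foot's underside, z up the post. Any yaw
- tall_post_1_mouth (a point): middle of the slot's floor at the open face of that post's head (23 mm from the post's axis along its own +x, 119 mm above its foot)
- tall_post_2: tall post, 135 mm high, standing on the bench to the left: round foot 46 mm across, slimmer waist above 32 mm, square head 46 x 46 x 46 mm. Slot in the head 28 mm wide, 16 mm deep, open at the top and on the +x face, stopped by a 9 mm wall at the -x face; grip the +y and -y faces. Origin: centre of the foot's underside, z up the post. Any yaw
- tall_post_2_mouth (a point): middle of the slot's floor at the open face of that post's head (23 mm from the post's axis along its own +x, 119 mm above its foot)
- rail_1: one of two identical dark rails, 24 x 24 mm and 158 mm long (along its own y), lying on the bench to the right, may get knocked aside. Origin: its centre. Home on the slot floors (84 mm above the feet of short posts, 119 mm of tall ones) it stands 8 mm proud of the heads; slots leave it 4 mm of play across
- rail_2: one of two identical dark rails, 24 x 24 mm and 158 mm long (along its own y), lying on the bench to the right, may get knocked aside. Origin: its centre. Home on the slot floors (84 mm above the feet of short posts, 119 mm of tall ones) it stands 8 mm proud of the heads; slots leave it 4 mm of play across
- strip_1: pale trim strip of ply, 30 mm wide, 190 mm long (long axis its own y), 12 mm thick, starts lying flat on the bench to the right; origin: its centre. On the rails, front to back, it slopes up to the rear by 0.28 rad; its centre is then 0.14 m above the bench. Not every strip is there each time
- strip_2: pale trim strip of ply, 30 mm wide, 190 mm long (long axis its own y), 12 mm thick, starts lying flat on the bench to the right; origin: its centre. On the rails, front to back, it slopes up to the rear by 0.28 rad; its centre is then 0.14 m above the bench. Not every strip is there each time
- strip_3: pale trim strip of ply, 30 mm wide, 190 mm long (long axis its own y), 12 mm thick, starts lying flat on the bench to the right; origin: its centre. On the rails, front to back, it slopes up to the rear by 0.28 rad; its centre is then 0.14 m above the bench. Not every strip is there each time
- screw_jar: clear jar of screws with a lid, 64 mm across and 86 mm high, a bystander beyond the posts; origin under its centre
- tape_roll: roll of masking tape lying flat, 96 mm across and 25 mm high, a bystander at the near edge; origin under its centre
- brush: flat paint brush, 192 mm long, lying at the near edge, a bystander; origin under its centre
Things that resemble listed ones, but are neither listed nor needed, are in the scene too. What is shaped like the short_post_1 but green is not meant.

How it is judged (in metres and radians):
On the way, in this order (a step that is already met when the one before it is completed fails the run):
1. both short posts stand in the front sockets and both tall posts in the rear sockets, open slots facing each other along the scribed lines (((distance between short_post_1 and front_left below 0.009 m and angle between each of short_post_1, short_post_2's own z axis and vertical below 0.07 rad and angle between the x axis of each of short_post_1, short_post_2 and the y axis of rack_base, either way round below 0.2 rad and horizontal distance between each of short_post_1_mouth, short_post_2_mouth and front_line below 0.062 m and distance between short_post_2 and front_right below 0.009 m) or (distance between short_post_1 and front_right below 0.009 m and angle between each of short_post_1, short_post_2's own z axis and vertical below 0.07 rad and angle between the x axis of each of short_post_1, short_post_2 and the y axis of rack_base, either way round below 0.2 rad and horizontal distance between each of short_post_1_mouth, short_post_2_mouth and front_line below 0.062 m and distance between short_post_2 and front_left below 0.009 m)) and ((distance between tall_post_1 and rear_left below 0.009 m and angle between each of tall_post_1, tall_post_2's own z axis and vertical below 0.07 rad and angle between the x axis of each of tall_post_1, tall_post_2 and the y axis of rack_base, either way round below 0.2 rad and horizontal distance between each of tall_post_1_mouth, tall_post_2_mouth and rear_line below 0.062 m and distance between tall_post_2 and rear_right below 0.009 m) or (distance between tall_post_1 and rear_right below 0.009 m and angle between each of tall_post_1, tall_post_2's own z axis and vertical below 0.07 rad and angle between the x axis of each of tall_post_1, tall_post_2 and the y axis of rack_base, either way round below 0.2 rad and horizontal distance between each of tall_post_1_mouth, tall_post_2_mouth and rear_line below 0.062 m and distance between tall_post_2 and rear_left below 0.009 m))), for 0.2 s.
2. a rail lies fully home in the slots of each pair of posts (all of step 1 and ((horizontal distance between rail_1 and front_line below 0.012 m and z of rail_1 in the frame of rack_base between 0.099 and 0.109 m and angle between each of rail_1, rail_2's own y axis and vertical above 1.52 rad and angle between the y axis of each of rail_1, rail_2 and the y axis of rack_base, either way round below 0.12 rad and horizontal distance between rail_2 and rear_line below 0.012 m and z of rail_2 in the frame of rack_base between 0.134 and 0.144 m) or (horizontal distance between rail_2 and front_line below 0.012 m and z of rail_2 in the frame of rack_base between 0.099 and 0.109 m and angle between each of rail_2, rail_1's own y axis and vertical above 1.52 rad and angle between the y axis of each of rail_2, rail_1 and the y axis of rack_base, either way round below 0.12 rad and horizontal distance between rail_1 and rear_line below 0.012 m and z of rail_1 in the frame of rack_base between 0.134 and 0.144 m))), for 0.2 s.
At the end, for the whole second after the job is handed in: Posts upright in their sockets (9 mm, 4 deg), slots facing partners (11 deg); a rail home in each pair (height 5 mm, centre 12 mm); every strip on both rails, middle between them and within 85 mm of the base middle, front to back (24 deg), none touching another; all at rest (all of step 2 and z of strip_1 in the frame of rack_base between 0.128 and 0.158 m and y of strip_1 in the frame of rack_base between -0.085 and 0.085 m and x of strip_1 in the frame of rack_base between -0.045 and 0.03 m and angle between the z axis of strip_1 and the z axis of rack_base, either way round between 0.2 and 0.37 rad and angle between the y axis of each of strip_1, strip_2, strip_3 and the x axis of rack_base, either way round below 0.42 rad and linear speed of each of strip_1, strip_2, strip_3, short_post_1, short_post_2, tall_post_1, tall_post_2, rail_1, rail_2 below 0.02 m/s and z of strip_2 in the frame of rack_base between 0.128 and 0.158 m and y of strip_2 in the frame of rack_base between -0.085 and 0.085 m and x of strip_2 in the frame of rack_base between -0.045 and 0.03 m and angle between the z axis of strip_2 and the z axis of rack_base, either way round between 0.2 and 0.37 rad and z of strip_3 in the frame of rack_base between 0.128 and 0.158 m and y of strip_3 in the frame of rack_base between -0.085 and 0.085 m and x of strip_3 in the frame of rack_base between -0.045 and 0.03 m and angle between the z axis of strip_3 and the z axis of rack_base, either way round between 0.2 and 0.37 rad and contact force between strip_1 and strip_2 below 0.05 N and contact force between each of strip_1, strip_2 and strip_3 below 0.05 N).
It fails at once if the roll of tape is shifted by more than 30 mm (distance of tape_roll from where it was at the start of the episode above 0.03 m).
It fails at once if the paint brush is shifted by more than 30 mm (distance of brush from where it was at the start of the episode above 0.03 m).
It fails at once if the jar of screws is shifted by more than 30 mm (distance of screw_jar from where it was at the start of the episode above 0.03 m).
Of strip_1, strip_2, strip_3 only 1 to 3 are there at a start; the rules pass over those that are not, and their reading is None.
At some moment in a run one of rail_1, rail_2 may be knocked a few centimetres aside while the robot is not near it.
It also fails if it takes over 210 s, if anything falls off the work surface, if the arm or the gripper's body presses on something with over 40 N, if the wrist force passes 120 N, or if a joint passes its speed limit or range.

### The arm

A 6-joint arm with a two-finger parallel gripper is mounted at the origin on a cart in front of the work surface, level with it; the furniture and walls round the work are solid. World frame = base frame: x ahead of the robot, y to its left, z up, the work surface at z = 0. Lengths are in mm, angles in rad, forces in N, time in s.
With the tool pointing down it reaches from about 350 to 850 mm from the base axis. Payload 8.1 kg.
Tool frame: the origin (TCP) lies at the very end of the fingers, on their centre line; the grasp point (between the pads) lies 19 mm behind it; z points along the fingers, y is the line along which they close (so a half turn about z gives the same grasp; the last joint's range is limited). The gripper opens to 93 mm and grips with 3 to 60 N. Pads are 15 mm wide; open, the fingers measure 128 mm over their backs; the gripper's body (75 mm by 188 mm) begins 65 mm behind the grasp point.
Start: joints at [-1.279, 0.13, 1.488, -0, 1.523, -0.085], TCP at [220.788, -557.905, 218.635] pointing down, gripper open.
Joint ranges: [-2.96, 2.96], [-0.89, 2.26], [0.02, 2.5], [-1.34, 4.48], [0, 2.73], [-2.66, 2.66]. Speed limits (rad/s): [2.39, 2.39, 2.79, 3.14, 3.14, 3.14].

### API

Orientations are given as a unit quaternion [w, x, y, z].
In Python, from station import robot gives the robot as it stands. The module is installed in compiled form; this text tells all that it offers.
- The arm moves only by the tool move_arm, never from a script. Its argument "steps" is a list of rows, each a list of 2 entries, a list of its own where there are three numbers: the shift along the tool's x, y, z in m, then the turn, a rotation vector about the tool's x, y, z in degrees. A call has 1 to 20 rows; each row is the pose to reach, as a shift and turn from the pose commanded when the call began, along the tool's axes at that moment; what a row does not reach only later rows make up. A row lasts 1/12 s, in which the tool goes at most 41.7 mm and 7.16 degrees, less where a joint would pass 70% of its speed; a pose out of reach is approached as far as the arm can. A call with a gripper value outside its range is refused whole. "claw" is the opening, from 0 (shut) to 1 (fully open), set as the call begins (left out, the last holds). The fingers move at their own pace and stop on an object; "force" is the grip in N (left out, the last holds). Time passes only in rows, so rows that repeat a pose let the fingers close. It gives the time, the measured TCP pose, the force, the opening and the grip force at its end, in the units of the state.
- robot.state(): the state, without advancing time (a new reading comes with each control period).
- robot.grab_frame(name): name is "scene" or "top"; returns the picture (480x640x3 uint8, blue, green, red); there is no depth.
- robot.calibration(name): a dict with "intrinsics" (3x3 intrinsics, pixels), "rvec" (rotation vector, rad) and "tvec" (3), from world to camera coordinates, as OpenCV has them. Camera axes: x right, y down, z forward; pixel columns grow to the right and rows downward; lengths in mm; the calibration is good to about 2 mm. A picture is of the moment at which its call begins. calibration takes no time and is no camera call.
- robot.finish_job(): hands the job in; it is judged then, once.
Trained networks look in the newest picture that a camera, given by its name, has taken for a name from the list of things; names that differ only in an ending like _2 or _b are one class to them, and where a whole thing is asked for, a point or a joint stands for the part that bears it (a point fixed in the world has none). Each returns a list of dicts, best first, with "p" (0 to 1); they miss things now and then, are a little off and sometimes report something else, mostly with a low value. They report only what shows in the picture. A call takes as long as a camera call. They do not tell look-alikes from the thing itself.
- robot.look_for(camera, thing): "position" ([column, row] in pixels, amid what is visible of it).
- robot.outline_of(camera, thing): "mask" (480x640 bool, what is visible of it) and "position" ([column, row] in pixels, amid what is visible of it).
The state is a dict: "clock": time; "q": joint angles; "joint_velocities": joint speeds; "joint_efforts": joint torques, N m; "position": TCP position; "tcp_rot": TCP orientation; "force": force on the tool from outside, world axes, zero at the start; "moment": the same for the moment, N m; "opening": finger opening in mm; "gripper_force": force on a finger pad.
Only numpy, scipy, OpenCV 4.12 (cv2) and the standard library are available. Lean on these libraries where they do the work, as an engineer would, in place of code of your own. Each camera call takes 0.05 s, during which the arm holds its last target. There are 200 camera calls.

## Working session

There is one attempt and no reset: what is moved stays moved. The work goes in short steps, Python scripts to look and compute and a tool call to move; the robot and the scene stay as the last step left them, time stands still between calls to the robot, and variables do not carry over. Pictures are saved under pics/ and viewed, at most 14 in all, crops included, and the job is handed in when it is done.

Besides the shell and the picture viewer there is one more tool, called after ">>>" by a JSON object that holds its "op" and its "data". move_arm: Moves the arm, as the interface text tells. Its arguments: {"type":"object","properties":{"steps":{"type":"array","items":{"type":"array"}},"claw":{"type":"number"},"force":{"type":"number"}},"required":["steps"]}

```bash
mkdir -p pics && cat > h.py <<'E'
from station import robot
import numpy as np, cv2
from scipy.spatial.transform import Rotation as R
def cal(n):
    c=robot.calibration(n); return np.array(c["intrinsics"],float),np.array(c["rvec"],float).reshape(3),np.array(c["tvec"],float).reshape(3)
def ray(n,uv,z):
    K,r,t=cal(n); M=cv2.Rodrigues(r)[0]
    uv=np.atleast_2d(np.array(uv,float)); d=(np.linalg.inv(K)@np.c_[uv,np.ones(len(uv))].T).T@M; o=-M.T@t
    return o+d*((z-o[2])/d[:,2])[:,None]
def proj(n,P):
    K,r,t=cal(n); return cv2.projectPoints(np.atleast_2d(np.array(P,float)),r,t,K,None)[0][:,0]
def snap(n,f):
    im=robot.grab_frame(n); cv2.imwrite("pics/"+f,im); return im
E
python3 - <<'E'
from h import *
for n in("scene","top"):
    im=snap(n,n+"0.png"); K,r,t=cal(n);print(n,K[0,0],(-cv2.Rodrigues(r)[0].T@t).round())
    for th in("rack_base","short_post_1","tall_post_1","rail_1","strip_1","screw_jar","tape_roll","brush"):
        for d in robot.look_for(n,th): print(th,np.round(d["position"]),round(d["p"],2),ray(n,d["position"],0)[0][:2].round())
s=robot.state();print(s)
E
```

```text
scene 449.6093708462303 [-460.  674.  829.]
rack_base [304. 257.] 0.9 [596.  85.]
short_post_1 [173. 290.] 0.92 [635. 501.]
short_post_1 [173. 265.] 0.91 [762. 466.]
short_post_1 [210. 278.] 0.66 [639. 390.]
short_post_1 [225. 302.] 0.66 [509. 389.]
short_post_1 [256. 288.] 0.38 [526. 289.]
tall_post_1 [241. 260.] 0.72 [683. 270.]
tall_post_1 [255. 285.] 0.65 [537. 285.]
strip_1 [376. 244.] 0.62 [ 540. -163.]
screw_jar [218. 248.] 0.56 [785. 311.]
tape_roll [346. 298.] 0.59 [354.  86.]
brush [379. 283.] 0.8 [364. -42.]
brush [257. 285.] 0.7 [537. 280.]
top 542.4272897180225 [ 405.   65. 1445.]
rack_base [293. 227.] 0.79 [572.  94.]
short_post_1 [141. 194.] 0.89 [672. 499.]
short_post_1 [125. 230.] 0.88 [575. 541.]
short_post_1 [167. 237.] 0.85 [554. 430.]
short_post_1 [177. 285.] 0.84 [427. 406.]
tall_post_1 [205. 233.] 0.75 [562. 329.]
tall_post_1 [200. 278.] 0.63 [442. 345.]
rail_1 [487. 260.] 0.86 [ 468. -424.]
strip_1 [412. 246.] 0.65 [ 511. -223.]
screw_jar [201. 173.] 0.78 [725. 339.]
tape_roll [171. 283.] 0.38 [432. 422.]
tape_roll [294. 227.] 0.3 [571.  94.]
brush [351. 306.] 0.74 [358. -52.]
{'clock': 0.9, 'q': array([-1.27941120e+00,  1.30347406e-01,  1.48818382e+00,  1.22287763e-05,
        1.52300520e+00, -8.53952808e-02]), 'joint_velocities': array([ 0.00116158, -0.00137276, -0.00271853, -0.00011283, -0.00210502,
        0.00176271]), 'joint_efforts': array([-7.44475838e-04, -5.59755528e+01, -4.92063940e+01,  7.70158530e-02,
        2.26919999e-02,  6.18007661e-06]), 'position': array([ 220.78934577, -557.91631952,  218.67555481]), 'tcp_rot': array([2.73354657e-05, 9.82307041e-01, 1.87277536e-01, 8.96536432e-06]), 'force': array([-0.09882387, -0.87524488,  0.19978933]), 'moment': array([-0.01068832,  0.00373431, -0.00058638]), 'gripper_force': 0.0, 'opening': 93.09757575118724}
```

View pics/top0.png

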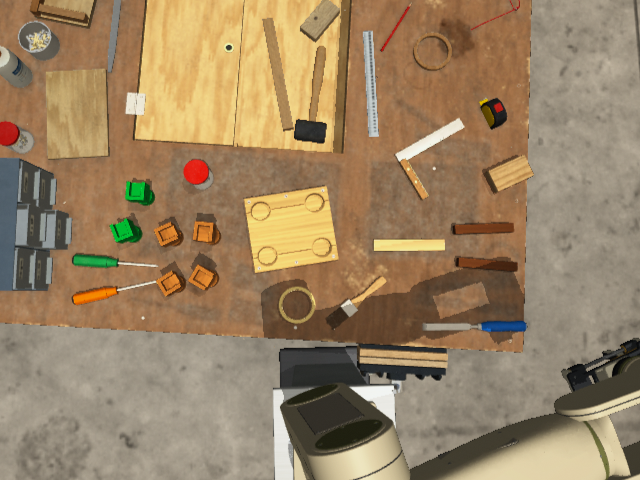

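View pics/scene0.png

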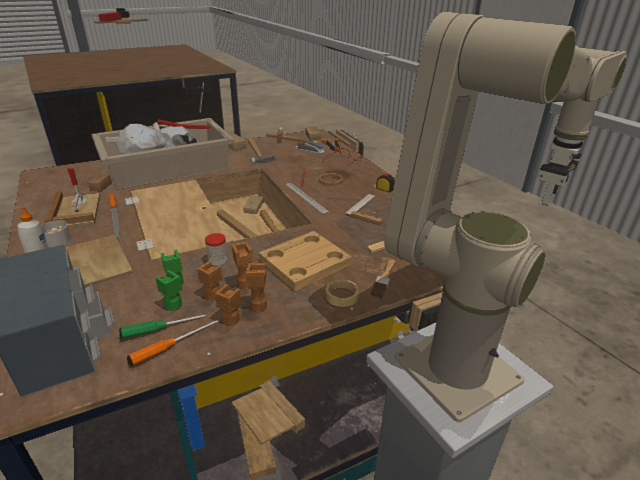

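```bash
python3 - <<'E'
from h import *
a=cv2.imread("pics/top0.png");b=cv2.imread("pics/scene0.png")
f=dict(fx=5,fy=5,interpolation=cv2.INTER_CUBIC)
p=np.hstack([cv2.resize(a[215:305,148:228],None,**f),cv2.resize(b[238:328,193:273],None,**f)])
cv2.imwrite("pics/c1.png",p)
q=cv2.resize(a[205:335,380:540],None,**f); cv2.imwrite("pics/c2.png",cv2.resize(a[175:325,360:540],None,fx=4.4,fy=4.0,interpolation=cv2.INTER_CUBIC))
E
```

```text
(no output)
```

View pics/c1.png

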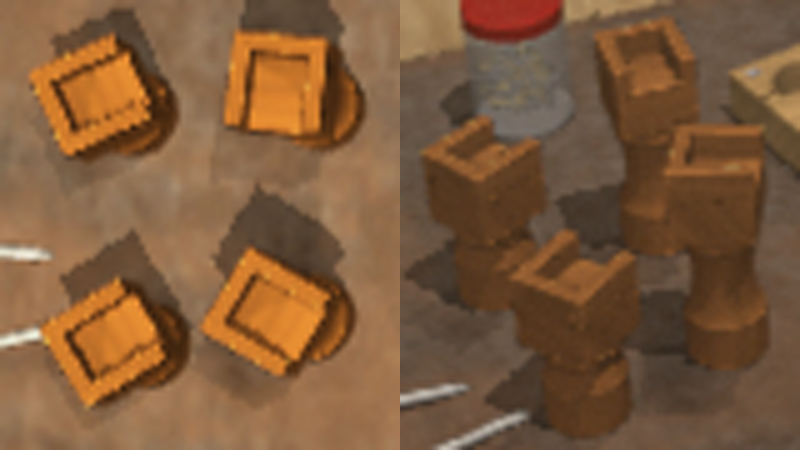

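View pics/c2.png

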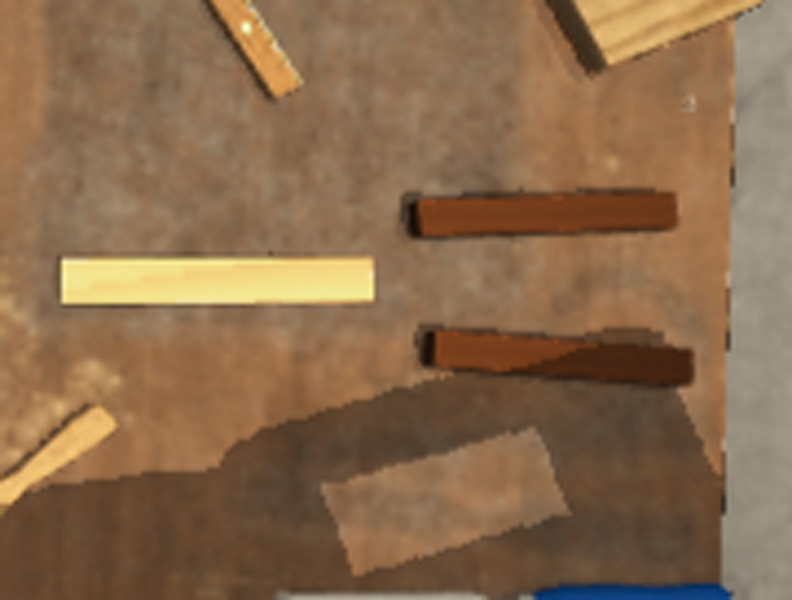

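```bash
cat >> h.py <<'E'
from scipy.optimize import least_squares
def poly(P,z,n=40):
    P=np.array(P,float); return np.vstack([np.c_[np.linspace(a,b,n),np.full(n,z)] for a,b in zip(P[:-1],P[1:])])
def box(a,b,z): return poly([(-a,-b),(a,-b),(a,b),(-a,b),(-a,-b)],z)
def circ(x,y,r,z): t=np.linspace(0,2*np.pi,80); return np.c_[x+r*np.cos(t),y+r*np.sin(t),0*t+z]
BASE=np.vstack([box(98,110,32)]+[circ(x,y,25,32) for x in(-60,60) for y in(-72,72)])
def POST(h): return np.vstack([poly([(23,14),(23,23),(-23,23),(-23,-23),(23,-23),(23,-14),(-14,-14),(-14,14),(23,14)],h)])
RAIL=box(12,79,24); STRIP=box(15,95,12)
def fit(im,n,M,x,y,yaw):
    g=cv2.GaussianBlur(im,(0,0),.7); e=np.max([cv2.Canny(g[:,:,k],40,110) for k in range(3)],0)
    D=np.minimum(cv2.distanceTransform(255-e,cv2.DIST_L2,5),5)
    def res(p):
        c,s=np.cos(p[2]),np.sin(p[2]); W=np.c_[p[0]+c*M[:,0]-s*M[:,1],p[1]+s*M[:,0]+c*M[:,1],M[:,2]]
        q=proj(n,W).astype(np.float32)
        return cv2.remap(D,q[:,0].copy(),q[:,1].copy(),cv2.INTER_LINEAR,borderValue=5)[:,0].astype(float)
    best=None
    for dx in(-5,0,5):
      for dy in(-5,0,5):
       for da in(-.1,0,.1):
        r=least_squares(res,[x+dx,y+dy,yaw+da],loss="soft_l1",x_scale=[1,1,.03],diff_step=1e-3,max_nfev=30)
        if best is None or r.cost<best.cost: best=r
    return best.x,np.mean(res(best.x))
E
cat > m0.py <<'E'
from h import *
im=cv2.imread("pics/top0.png")
def rp(n,x,M=None):
    print(n,x[0][:2].round(1),np.degrees(x[0][2]).round(1),"err",x[1].round(2))
C=lambda L:(np.array(L)+.5)/5-.5+[148,215]
for n,h,L,yw in(("A",100,[(30,78),(115,35),(155,115),(80,158)],-63),("B",135,[(237,33),(325,42),(322,137),(228,128)],175),("C",100,[(43,345),(125,280),(167,355),(92,405)],-55),("D",135,[(203,325),(250,248),(330,295),(285,375)],-120)):
    p=ray("top",C(L),h)[:,:2].mean(0); print(p.round(1)); rp(n,fit(im,"top",POST(h),*p,np.radians(yw)))
p=ray("top",[292,229],32)[0]; rp("base",fit(im,"top",BASE,p[0],p[1],np.radians(8)))
rp("base_scene",fit(cv2.imread("pics/scene0.png"),"scene",BASE,p[0],p[1],np.radians(8)))
for n,u,M,yw in(("rail_a",(484,228),RAIL,0),("rail_b",(487,264),RAIL,-3),("strip",(409,245),STRIP,0)):
    p=ray("top",u,M[0,2])[0]; rp(n,fit(im,"top",M,p[0],p[1],np.radians(yw)))
E
python3 m0.py
```

```text
[551.2 406.4]
A [552.6 410.1] -65.8 err 0.29
[550.6 309.7]
B [553.2 311.6] 170.4 err 0.29
[427.7 401.2]Traceback (most recent call last):
  File "m0.py", line 7, in <module>
    p=ray("top",C(L),h)[:,:2].mean(0); print(p.round(1)); rp(n,fit(im,"top",POST(h),*p,np.radians(yw)))
                                                               ~~~^^^^^^^^^^^^^^^^^^^^^^^^^^^^^^^^^^^^
  File "h.py", line 33, in fit
    r=least_squares(res,[x+dx,y+dy,yaw+da],loss="soft_l1",x_scale=[1,1,.03],diff_step=1e-3,max_nfev=30)
    return func(*args, **kwargs)
    result = trf(vector_fun.fun, vector_fun.jac, x0, f0, J0, lb, ub, ftol, xtol,
                 gtol, max_nfev, x_scale, loss_function, tr_solver,
                 tr_options.copy(), verbose, callback=callback_wrapped)
    return trf_no_bounds(
        fun, jac, x0, f0, J0, ftol, xtol, gtol, max_nfev, x_scale,
        loss_function, tr_solver, tr_options, verbose, callback=callback)
    f_new = fun(x_new)
    self._update_fun()
    ~~~~~~~~~~~~~~~~^^
    self.f = self.fun_wrapped(xp_copy(self.x))
             ~~~~~~~~~~~~~~~~^^^^^^^^^^^^^^^^^
    return np.atleast_1d(self.fun(x))
                         ~~~~~~~~^^^
    return self.f(x, *self.args, **self.kwargs)
           ~~~~~~^^^^^^^^^^^^^^^^^^^^^^^^^^^^^^
  File "h.py", line 27, in res
    q=proj(n,W).astype(np.float32)
      ~~~~^^^^^
  File "h.py", line 11, in proj
    K,r,t=cal(n); return cv2.projectPoints(np.atleast_2d(np.array(P,float)),r,t,K,None)[0][:,0]
          ~~~^^^
  File "h.py", line 5, in cal
    c=robot.calibration(n); return np.array(c["intrinsics"],float),np.array(c["rvec"],float).reshape(3),np.array(c["tvec"],float).reshape(3)
ValueError: time passes only in moves, steps and waits
```

```bash
sed -i 's/^def cal(n):/import functools\n@functools.cache\ndef cal(n):/; s/^from scipy.optimize.*/from scipy.optimize import minimize/' h.py && python3 - <<'E'
s=open('h.py').read()
i=s.index("    best=None")
s=s[:i]+'''    f=lambda v: np.mean(res([x+v[0],y+v[1],yaw+v[2]/60]))
    rs=[minimize(f,(dx,dy,da),method="Nelder-Mead",options=dict(initial_simplex=np.array([dx,dy,da])+np.vstack([np.zeros(3),np.eye(3)*4]),xatol=.05,fatol=1e-3)) for dx in(-4,4) for dy in(-4,4) for da in(-6,0,6)]
    b=min(rs,key=lambda r:r.fun); return np.array([x,y,yaw])+b.x/[1,1,60],np.array(b.fun)
'''
open('h.py','w').write(s)
E
python3 m0.py
```

```text
[551.2 406.4]
A [552.4 410.3] -65.6 err 0.29
[550.6 309.7]
B [553.2 311.4] 170.6 err 0.29
[427.7 401.2]
C [429.5 404.5] -59.0 err 0.26
[441.9 316.1]
D [441.4 318.1] -123.0 err 0.29
base [564.5 100.1] 7.6 err 0.42
base_scene [567.1 100.5] 7.4 err 0.4
rail_a [ 554.2 -412.8] -1.5 err 0.41
rail_b [ 458.1 -415.4] -7.4 err 0.37
strip [ 515.1 -213.3] -1.5 err 0.27
```

```bash
cat >> h.py <<'E'
def cur():
    s=robot.state(); w,x,y,z=s["tcp_rot"]; Q=R.from_quat([x,y,z,w]); return s,np.array(s["position"]),Q
def plan(*W):
    """W: (x,y,z,c[,tilt about tool y deg])"""
    s,p,Q=cur(); m=Q.as_matrix(); c0=np.degrees(np.arctan2(m[1,1],m[0,1]))
    print("now",p.round(1),"c",c0.round(2),"tilt",np.degrees(np.arccos(-m[2,2])).round(2),"open",round(s["opening"],1),"F",s["force"].round(1),"t",round(s["clock"],1),"j6",np.degrees(s["q"][5]).round())
    pp,q0=p,Q
    for w in W:
        c=np.radians(w[3]); G=R.from_matrix(np.array([[-np.sin(c),np.cos(c),0],[np.cos(c),np.sin(c),0],[0,0,-1]]).T)
        if len(w)>4: G=G*R.from_rotvec([0,np.radians(w[4]),0])
        d=Q.inv().apply(np.array(w[:3])-p)/1000; t=np.degrees((Q.inv()*G).as_rotvec())
        n=max(np.linalg.norm(np.array(w[:3])-pp)/41.7,np.degrees((q0.inv()*G).magnitude())/7.16)
        print(w,"[[%.4f,%.4f,%.4f],[%.1f,%.1f,%.1f]]"%(*d,*t),"rows",round(n,1)); pp,q0=np.array(w[:3]),G
E
python3 -c "
from h import *
plan((450,0,260,-33),(441.4,318.1,200,-33),(441.4,318.1,95,-33))"
```

```text
now [ 220.8 -557.9  218.7] c -68.41 tilt 0.0 open 93.1 F [-0.1 -0.9  0.2] t 0.9 j6 -5.0
(450, 0, 260, -33) [[0.4184,-0.4344,-0.0413],[0.0,0.0,-35.4]] rows 14.5
(441.4, 318.1, 200, -33) [[0.5274,-0.7334,0.0186],[0.0,0.0,-35.4]] rows 7.8
(441.4, 318.1, 95, -33) [[0.5274,-0.7334,0.1236],[0.0,0.0,-35.4]] rows 2.5
```

>>> {"op": "move_arm", "data": {"steps": [[[0.4184, -0.4344, -0.0413], [0, 0, -35.4]], [[0.4184, -0.4344, -0.0413], [0, 0, -35.4]], [[0.4184, -0.4344, -0.0413], [0, 0, -35.4]], [[0.4184, -0.4344, -0.0413], [0, 0, -35.4]], [[0.4184, -0.4344, -0.0413], [0, 0, -35.4]], [[0.4184, -0.4344, -0.0413], [0, 0, -35.4]], [[0.4184, -0.4344, -0.0413], [0, 0, -35.4]], [[0.4184, -0.4344, -0.0413], [0, 0, -35.4]], [[0.4184, -0.4344, -0.0413], [0, 0, -35.4]], [[0.4184, -0.4344, -0.0413], [0, 0, -35.4]], [[0.4184, -0.4344, -0.0413], [0, 0, -35.4]], [[0.4184, -0.4344, -0.0413], [0, 0, -35.4]], [[0.5274, -0.7334, 0.0186], [0, 0, -35.4]], [[0.5274, -0.7334, 0.0186], [0, 0, -35.4]], [[0.5274, -0.7334, 0.0186], [0, 0, -35.4]], [[0.5274, -0.7334, 0.0186], [0, 0, -35.4]], [[0.5274, -0.7334, 0.0186], [0, 0, -35.4]], [[0.5274, -0.7334, 0.0186], [0, 0, -35.4]], [[0.5274, -0.7334, 0.0186], [0, 0, -35.4]], [[0.5274, -0.7334, 0.0186], [0, 0, -35.4]]], "claw": 0.75}}

```text
clock: 2.57
position: [434.7, 235.6, 210.9]
tcp_rot: [0.0, 0.879, 0.477, 0.0]
force: [1.2, -0.2, 0.5]
opening: 69.5
gripper_force: 0.0
```

```bash
python3 -c "
from h import *
plan((441.4,318.1,200,-33),(441.4,318.1,95,-33))"
```

```text
now [434.7 235.6 210.9] c -32.99 tilt 0.06 open 69.5 F [ 1.2 -0.2  0.5] t 2.6 j6 56.0
(441.4, 318.1, 200, -33) [[0.0729,-0.0393,0.0109],[0.0,-0.0,0.0]] rows 2.0
(441.4, 318.1, 95, -33) [[0.0728,-0.0394,0.1159],[0.0,-0.0,0.0]] rows 2.5
```

>>> {"op": "move_arm", "data": {"steps": [[[0.0729, -0.0393, 0.0109], [0, 0, 0]], [[0.0729, -0.0393, 0.0109], [0, 0, 0]], [[0.0729, -0.0393, 0.0109], [0, 0, 0]], [[0.0729, -0.0393, 0.0109], [0, 0, 0]], [[0.0729, -0.0393, 0.0109], [0, 0, 0]]]}}

```text
clock: 2.98
position: [441.6, 315.6, 199.7]
tcp_rot: [0.0, 0.879, 0.477, -0.0]
force: [-0.6, -0.8, -0.3]
opening: 69.8
gripper_force: 0.0
```

```bash
python3 -c "
from h import *
plan((441.4,318.1,95,-33))"
```

```text
now [441.6 315.6 199.7] c -32.96 tilt 0.05 open 69.8 F [-0.6 -0.8 -0.3] t 3.0 j6 63.0
(441.4, 318.1, 95, -33) [[0.0021,-0.0015,0.1047],[0.0,0.1,0.0]] rows 2.5
```

>>> {"op": "move_arm", "data": {"steps": [[[0.0021, -0.0015, 0.105], [0, 0, 0]], [[0.0021, -0.0015, 0.105], [0, 0, 0]], [[0.0021, -0.0015, 0.105], [0, 0, 0]], [[0.0021, -0.0015, 0.105], [0, 0, 0]], [[0.0021, -0.0015, 0.105], [0, 0, 0]]]}}

```text
clock: 3.4
position: [441.3, 316.7, 94.8]
tcp_rot: [0.0, 0.879, 0.476, -0.001]
force: [0.5, -0.7, 1.1]
opening: 69.9
gripper_force: 0.0
```

>>> {"op": "move_arm", "data": {"steps": [[[0, 0, 0], [0, 0, 0]], [[0, 0, 0], [0, 0, 0]], [[0, 0, 0], [0, 0, 0]], [[0, 0, 0], [0, 0, 0]], [[0, 0, 0], [0, 0, 0]], [[0, 0, 0], [0, 0, 0]]], "claw": 0.3, "force": 25}}

```text
clock: 3.9
position: [442.9, 319.0, 96.7]
tcp_rot: [0.0, 0.879, 0.477, 0.002]
force: [1.5, -1.0, 7.7]
opening: 45.9
gripper_force: 24.9
```

```bash
python3 -c "
from h import *
plan((441.4,318.1,215,-33),(615.6,179.5,215,7.5))"
```

```text
now [442.9 319.   96.7] c -33.01 tilt 0.18 open 45.9 F [ 1.5 -1.   7.7] t 3.9 j6 63.0
(441.4, 318.1, 215, -33) [[-0.0012,-0.0006,-0.1183],[0.1,-0.2,-0.0]] rows 2.8
(615.6, 179.5, 215, 7.5) [[-0.0226,0.2210,-0.1180],[0.1,-0.1,-40.5]] rows 5.7
```

>>> {"op": "move_arm", "data": {"steps": [[[-0.001, 0, -0.118], [0, 0, 0]], [[-0.001, 0, -0.118], [0, 0, 0]], [[-0.001, 0, -0.118], [0, 0, 0]], [[-0.0226, 0.221, -0.125], [0, 0, -40.5]], [[-0.0226, 0.221, -0.125], [0, 0, -40.5]], [[-0.0226, 0.221, -0.125], [0, 0, -40.5]], [[-0.0226, 0.221, -0.125], [0, 0, -40.5]], [[-0.0226, 0.221, -0.125], [0, 0, -40.5]], [[-0.0226, 0.221, -0.125], [0, 0, -40.5]], [[-0.0226, 0.221, -0.125], [0, 0, -40.5]], [[-0.0226, 0.221, -0.125], [0, 0, -40.5]], [[-0.0226, 0.221, -0.125], [0, 0, -40.5]], [[-0.0226, 0.221, -0.125], [0, 0, -40.5]]]}}

```text
clock: 4.98
position: [613.7, 180.1, 219.8]
tcp_rot: [-0.0, 0.659, 0.752, -0.0]
force: [0.3, 0.7, -2.6]
opening: 46.0
gripper_force: 25.0
```

```bash
python3 -c "
from h import *
plan((615.6,179.5,140,7.5),(615.6,179.5,104,7.5))"
```

```text
now [613.7 180.1 219.8] c 7.48 tilt 0.05 open 46.0 F [ 0.3  0.7 -2.6] t 5.0 j6 4.0
(615.6, 179.5, 140, 7.5) [[-0.0009,0.0019,0.0798],[-0.0,-0.0,-0.0]] rows 1.9
(615.6, 179.5, 104, 7.5) [[-0.0009,0.0019,0.1158],[-0.0,-0.0,-0.0]] rows 0.9
```

>>> {"op": "move_arm", "data": {"steps": [[[-0.0009, 0.0019, 0.04], [0, 0, 0]], [[-0.0009, 0.0019, 0.076], [0, 0, 0]], [[-0.0009, 0.0019, 0.076], [0, 0, 0]], [[-0.0009, 0.0019, 0.076], [0, 0, 0]], [[-0.0009, 0.0019, 0.082], [0, 0, 0]], [[-0.0009, 0.0019, 0.087], [0, 0, 0]], [[-0.0009, 0.0019, 0.092], [0, 0, 0]], [[-0.0009, 0.0019, 0.097], [0, 0, 0]], [[-0.0009, 0.0019, 0.097], [0, 0, 0]]]}}

```text
clock: 5.73
position: [616.9, 179.2, 124.2]
tcp_rot: [-0.0, 0.659, 0.752, 0.001]
force: [-3.1, 2.4, -0.7]
opening: 46.0
gripper_force: 25.0
```

>>> {"op": "move_arm", "data": {"steps": [[[0, 0, 0.005], [0, 0, 0]], [[0, 0, 0.01], [0, 0, 0]], [[0, 0, 0.014], [0, 0, 0]], [[0, 0, 0.018], [0, 0, 0]], [[0, 0, 0.018], [0, 0, 0]], [[0, 0, 0.018], [0, 0, 0]]]}}

```text
clock: 6.23
position: [616.6, 178.6, 104.5]
tcp_rot: [-0.0, 0.659, 0.752, 0.0]
force: [-2.3, 3.1, -2.0]
opening: 45.9
gripper_force: 25.0
```

>>> {"op": "move_arm", "data": {"steps": [[[0, 0, 0], [0, 0, 0]], [[0, 0, 0], [0, 0, 0]], [[0, 0, 0], [0, 0, 0]], [[0, 0, 0], [0, 0, 0]], [[0, 0, -0.03], [0, 0, 0]], [[0, 0, -0.07], [0, 0, 0]], [[0, 0, -0.11], [0, 0, 0]], [[0, 0, -0.11], [0, 0, 0]], [[0, 0, -0.11], [0, 0, 0]]], "claw": 0.63}}

```text
clock: 6.98
position: [619.2, 178.6, 219.7]
tcp_rot: [0.003, 0.66, 0.752, 0.003]
force: [-0.8, -0.2, -0.8]
opening: 59.0
gripper_force: 0.0
```

```bash
python3 -c "
from h import *
plan((553.2,311.4,200,80.6),(553.2,311.4,95,80.6))
im=snap('top','t1.png')
print(fit(im,'top',POST(143),616,179,np.radians(-82.5)))
print(fit(im,'top',POST(135),553.2,311.4,np.radians(170.6)))"
```

```text
now [619.2 178.6 219.7] c 7.48 tilt 0.47 open 59.0 F [-0.8 -0.2 -0.8] t 7.0 j6 4.0
(553.2, 311.4, 200, 80.6) [[0.1402,-0.0483,0.0194],[0.4,0.3,-73.1]] rows 10.2
(553.2, 311.4, 95, 80.6) [[0.1402,-0.0492,0.1244],[0.4,0.3,-73.1]] rows 2.5
(array([610.58964153, 133.29382851,  -1.47826271]), array(0.57653297))
(array([548.46229666, 312.50159121,   2.98350649]), array(0.64670318))
```

>>> {"op": "move_arm", "data": {"steps": [[[0.14, -0.047, 0.015], [0, 0, -73.1]], [[0.14, -0.047, 0.015], [0, 0, -73.1]], [[0.14, -0.047, 0.015], [0, 0, -73.1]], [[0.14, -0.047, 0.015], [0, 0, -73.1]], [[0.14, -0.047, 0.015], [0, 0, -73.1]], [[0.14, -0.047, 0.015], [0, 0, -73.1]], [[0.14, -0.047, 0.015], [0, 0, -73.1]], [[0.14, -0.047, 0.015], [0, 0, -73.1]], [[0.14, -0.047, 0.015], [0, 0, -73.1]], [[0.14, -0.047, 0.015], [0, 0, -73.1]], [[0.14, -0.047, 0.015], [0, 0, -73.1]], [[0.14, -0.047, 0.015], [0, 0, -73.1]], [[0.14, -0.047, 0.015], [0, 0, -73.1]]], "claw": 0.75}}

```text
clock: 8.12
position: [551.1, 310.6, 198.1]
tcp_rot: [-0.001, 0.083, 0.997, -0.001]
force: [0.0, -0.1, -0.0]
opening: 69.7
gripper_force: 0.0
```

```bash
python3 -c "
from h import *
plan((553.2,311.4,95,80.6))"
```

```text
now [551.1 310.6 198.1] c 80.49 tilt 0.16 open 69.7 F [ 0.  -0.1 -0. ] t 8.1 j6 -56.0
(553.2, 311.4, 95, 80.6) [[-0.0022,0.0013,0.1031],[-0.1,-0.1,-0.1]] rows 2.5
```

>>> {"op": "move_arm", "data": {"steps": [[[-0.002, 0.001, 0.103], [0, 0, 0]], [[-0.002, 0.001, 0.103], [0, 0, 0]], [[-0.002, 0.001, 0.103], [0, 0, 0]], [[-0.002, 0.001, 0.103], [0, 0, 0]], [[-0.002, 0.001, 0.103], [0, 0, 0]]]}}

```text
clock: 8.53
position: [552.5, 311.0, 95.1]
tcp_rot: [-0.002, 0.083, 0.997, -0.001]
force: [0.4, 0.1, 1.5]
opening: 69.8
gripper_force: 0.0
```

>>> {"op": "move_arm", "data": {"steps": [[[0, 0, 0], [0, 0, 0]], [[0, 0, 0], [0, 0, 0]], [[0, 0, 0], [0, 0, 0]], [[0, 0, 0], [0, 0, 0]], [[0, 0, 0], [0, 0, 0]], [[0, 0, 0], [0, 0, 0]], [[0, 0, -0.04], [0, 0, 0]], [[0, 0, -0.08], [0, 0, 0]], [[0, 0, -0.13], [0, 0, 0]], [[0, 0, -0.17], [0, 0, 0]], [[0, 0, -0.17], [0, 0, 0]], [[0, 0, -0.17], [0, 0, 0]]], "claw": 0.3}}

```text
clock: 9.53
position: [556.0, 312.7, 272.5]
tcp_rot: [0.004, 0.082, 0.997, 0.002]
force: [0.7, 0.1, -2.1]
opening: 46.3
gripper_force: 24.8
```

```bash
python3 -c "
from h import *
plan((634.4,36.7,265,7.5),(634.4,36.7,140,7.5))"
```

```text
now [556.  312.7 272.5] c 80.59 tilt 0.51 open 46.3 F [ 0.7  0.1 -2.1] t 9.5 j6 -56.0
(634.4, 36.7, 265, 7.5) [[-0.1224,-0.2595,0.0071],[0.5,0.2,73.1]] rows 10.2
(634.4, 36.7, 140, 7.5) [[-0.1215,-0.2602,0.1321],[0.5,0.2,73.1]] rows 3.0
```

>>> {"op": "move_arm", "data": {"steps": [[[-0.1255, -0.2575, 0], [0, 0, 73.1]], [[-0.1255, -0.2575, 0], [0, 0, 73.1]], [[-0.1255, -0.2575, 0], [0, 0, 73.1]], [[-0.1255, -0.2575, 0], [0, 0, 73.1]], [[-0.1255, -0.2575, 0], [0, 0, 73.1]], [[-0.1255, -0.2575, 0], [0, 0, 73.1]], [[-0.1255, -0.2575, 0], [0, 0, 73.1]], [[-0.1255, -0.2575, 0], [0, 0, 73.1]], [[-0.1255, -0.2575, 0], [0, 0, 73.1]], [[-0.1255, -0.2575, 0], [0, 0, 73.1]], [[-0.1255, -0.2575, 0], [0, 0, 73.1]], [[-0.1255, -0.2575, 0.04], [0, 0, 73.1]], [[-0.1255, -0.2575, 0.08], [0, 0, 73.1]], [[-0.1255, -0.2575, 0.08], [0, 0, 73.1]], [[-0.1255, -0.2575, 0.08], [0, 0, 73.1]]]}}

```text
clock: 10.78
position: [632.0, 37.3, 181.7]
tcp_rot: [-0.004, 0.659, 0.752, -0.003]
force: [0.1, -0.8, -1.6]
opening: 45.8
gripper_force: 24.9
```

```bash
python3 -c "
from h import *
plan((634.4,36.7,140,7.5),(634.4,36.7,104,7.5))"
```

```text
now [632.   37.3 181.7] c 7.49 tilt 0.6 open 45.8 F [ 0.1 -0.8 -1.6] t 10.8 j6 -9.0
(634.4, 36.7, 140, 7.5) [[-0.0009,0.0027,0.0417],[-0.6,-0.1,-0.0]] rows 1.0
(634.4, 36.7, 104, 7.5) [[-0.0010,0.0031,0.0777],[-0.6,-0.1,-0.0]] rows 0.9
```

>>> {"op": "move_arm", "data": {"steps": [[[0, 0, 0.02], [0, 0, 0]], [[0, 0, 0.04], [0, 0, 0]], [[0, 0, 0.04], [0, 0, 0]], [[0, 0, 0.04], [0, 0, 0]], [[0, 0, 0.04], [0, 0, 0]]]}}

```text
clock: 11.2
position: [636.9, 37.2, 149.6]
tcp_rot: [0.001, 0.659, 0.752, 0.001]
force: [0.3, 0.8, -1.4]
opening: 45.6
gripper_force: 24.9
```

```bash
python3 -c "
from h import *
plan((634.4,36.7,123,7.5),(634.4,36.7,104,7.5))"
```

```text
now [636.9  37.2 149.6] c 7.49 tilt 0.16 open 45.6 F [ 0.3  0.8 -1.4] t 11.2 j6 -9.0
(634.4, 36.7, 123, 7.5) [[-0.0001,-0.0026,0.0266],[0.2,0.0,-0.0]] rows 0.6
(634.4, 36.7, 104, 7.5) [[-0.0001,-0.0026,0.0456],[0.2,0.0,-0.0]] rows 0.5
```

>>> {"op": "move_arm", "data": {"steps": [[[0, 0, 0.01], [0, 0, 0]], [[0, 0, 0.016], [0, 0, 0]], [[0, 0, 0.02], [0, 0, 0]], [[0, 0, 0.024], [0, 0, 0]], [[0, 0, 0.024], [0, 0, 0]], [[0, 0, 0.028], [0, 0, 0]], [[0, 0, 0.028], [0, 0, 0]]]}}

```text
clock: 11.78
position: [635.3, 37.1, 118.2]
tcp_rot: [-0.0, 0.659, 0.752, -0.0]
force: [-0.1, -0.9, -1.4]
opening: 46.1
gripper_force: 24.9
```

>>> {"op": "move_arm", "data": {"steps": [[[0, 0, 0.004], [0, 0, 0]], [[0, 0, 0.008], [0, 0, 0]], [[0, 0, 0.011], [0, 0, 0]], [[0, 0, 0.013], [0, 0, 0]], [[0, 0, 0.013], [0, 0, 0]], [[0, 0, 0.013], [0, 0, 0]]]}}

```text
clock: 12.28
position: [635.6, 37.1, 106.9]
tcp_rot: [0.0, 0.659, 0.752, -0.0]
force: [-4.3, -0.4, 6.9]
opening: 46.1
gripper_force: 25.0
```

>>> {"op": "move_arm", "data": {"steps": [[[0, 0, 0], [0, 0, 0]], [[0, 0, 0], [0, 0, 0]], [[0, 0, 0], [0, 0, 0]], [[0, 0, 0], [0, 0, 0]], [[0, 0, -0.03], [0, 0, 0]], [[0, 0, -0.07], [0, 0, 0]], [[0, 0, -0.11], [0, 0, 0]], [[0, 0, -0.11], [0, 0, 0]], [[0, 0, -0.11], [0, 0, 0]]], "claw": 0.63}}

```text
clock: 13.03
position: [638.1, 37.2, 220.3]
tcp_rot: [0.003, 0.659, 0.752, 0.003]
force: [-0.2, -0.7, -0.3]
opening: 58.6
gripper_force: 0.0
```

```bash
python3 -c "
from h import *
plan((552.4,410.3,214,24.4),(552.4,410.3,66,24.4))"
```

```text
now [638.1  37.2 220.3] c 7.49 tilt 0.44 open 58.6 F [-0.2 -0.7 -0.3] t 13.0 j6 -9.0
(552.4, 410.3, 214, 24.4) [[0.3811,-0.0363,0.0056],[0.4,0.1,-16.9]] rows 9.2
(552.4, 410.3, 66, 24.4) [[0.3813,-0.0374,0.1536],[0.4,0.1,-16.9]] rows 3.5
```

>>> {"op": "move_arm", "data": {"steps": [[[0.381, -0.0335, 0], [0, 0, -16.9]], [[0.381, -0.0335, 0], [0, 0, -16.9]], [[0.381, -0.0335, 0], [0, 0, -16.9]], [[0.381, -0.0335, 0], [0, 0, -16.9]], [[0.381, -0.0335, 0], [0, 0, -16.9]], [[0.381, -0.0335, 0], [0, 0, -16.9]], [[0.381, -0.0335, 0], [0, 0, -16.9]], [[0.381, -0.0335, 0], [0, 0, -16.9]], [[0.381, -0.0335, 0], [0, 0, -16.9]], [[0.381, -0.0335, 0], [0, 0, -16.9]], [[0.381, -0.0335, 0], [0, 0, -16.9]], [[0.381, -0.0335, 0.05], [0, 0, -16.9]], [[0.381, -0.0335, 0.08], [0, 0, -16.9]], [[0.381, -0.0335, 0.08], [0, 0, -16.9]], [[0.381, -0.0335, 0.08], [0, 0, -16.9]], [[0.381, -0.0335, 0.08], [0, 0, -16.9]]], "claw": 0.78}}

```text
clock: 14.37
position: [553.7, 409.6, 137.4]
tcp_rot: [0.0, 0.542, 0.84, 0.0]
force: [0.3, 0.3, 0.2]
opening: 72.2
gripper_force: 0.0
```

```bash
python3 -c "
from h import *
plan((552.4,410.3,66,24.4))"
```

```text
now [553.7 409.6 137.4] c 24.31 tilt 0.03 open 72.2 F [0.3 0.3 0.2] t 14.4 j6 8.0
(552.4, 410.3, 66, 24.4) [[0.0012,-0.0009,0.0714],[0.0,0.0,-0.1]] rows 1.7
```

>>> {"op": "move_arm", "data": {"steps": [[[0.001, -0.001, 0.035], [0, 0, 0]], [[0.001, -0.001, 0.07], [0, 0, 0]], [[0.001, -0.001, 0.07], [0, 0, 0]], [[0.001, -0.001, 0.07], [0, 0, 0]], [[0.001, -0.001, 0.07], [0, 0, 0]]]}}

```text
clock: 14.78
position: [553.3, 411.8, 69.7]
tcp_rot: [0.001, 0.542, 0.84, 0.002]
force: [-0.0, -0.1, 0.6]
opening: 72.6
gripper_force: 0.0
```

>>> {"op": "move_arm", "data": {"steps": [[[0, 0, 0], [0, 0, 0]], [[0, 0, 0], [0, 0, 0]], [[0, 0, 0], [0, 0, 0]], [[0, 0, 0], [0, 0, 0]], [[0, 0, 0], [0, 0, 0]], [[0, 0, 0], [0, 0, 0]]], "claw": 0.3}}

```text
clock: 15.28
position: [551.9, 411.3, 66.9]
tcp_rot: [0.0, 0.542, 0.841, 0.001]
force: [-0.3, 0.4, 4.4]
opening: 46.3
gripper_force: 24.9
```

```bash
python3 -c "
from h import *
plan((552.4,410.3,200,24.4),(496.6,163.9,200,7.5),(496.6,163.9,120,7.5))"
```

```text
now [551.9 411.3  66.9] c 24.39 tilt 0.07 open 46.3 F [-0.3  0.4  4.4] t 15.3 j6 8.0
(552.4, 410.3, 200, 24.4) [[-0.0012,0.0002,-0.1331],[0.1,-0.0,-0.0]] rows 3.2
(496.6, 163.9, 200, 7.5) [[-0.2025,-0.1524,-0.1334],[0.1,-0.0,16.9]] rows 6.1
(496.6, 163.9, 120, 7.5) [[-0.2025,-0.1525,-0.0534],[0.1,-0.0,16.9]] rows 1.9
```

>>> {"op": "move_arm", "data": {"steps": [[[-0.001, 0, -0.04], [0, 0, 0]], [[-0.001, 0, -0.08], [0, 0, 0]], [[-0.001, 0, -0.12], [0, 0, 0]], [[-0.2025, -0.1524, -0.133], [0, 0, 16.9]], [[-0.2025, -0.1524, -0.133], [0, 0, 16.9]], [[-0.2025, -0.1524, -0.133], [0, 0, 16.9]], [[-0.2025, -0.1524, -0.133], [0, 0, 16.9]], [[-0.2025, -0.1524, -0.133], [0, 0, 16.9]], [[-0.2025, -0.1524, -0.133], [0, 0, 16.9]], [[-0.2025, -0.1524, -0.133], [0, 0, 16.9]], [[-0.2025, -0.1524, -0.095], [0, 0, 16.9]], [[-0.2025, -0.1524, -0.055], [0, 0, 16.9]], [[-0.2025, -0.1524, -0.055], [0, 0, 16.9]], [[-0.2025, -0.1524, -0.055], [0, 0, 16.9]], [[-0.2025, -0.1524, -0.055], [0, 0, 16.9]], [[-0.2025, -0.1524, -0.055], [0, 0, 16.9]]]}}

```text
clock: 16.62
position: [498.0, 164.4, 123.7]
tcp_rot: [0.001, 0.659, 0.752, 0.002]
force: [1.2, -0.4, -0.6]
opening: 46.0
gripper_force: 24.9
```

```bash
python3 -c "
from h import *
plan((496.6,163.9,95,7.5),(496.6,163.9,75,7.5))"
```

```text
now [498.  164.4 123.7] c 7.52 tilt 0.21 open 46.0 F [ 1.2 -0.4 -0.6] t 16.6 j6 5.0
(496.6, 163.9, 95, 7.5) [[-0.0003,-0.0016,0.0287],[0.2,-0.0,0.0]] rows 0.7
(496.6, 163.9, 75, 7.5) [[-0.0003,-0.0016,0.0487],[0.2,-0.0,0.0]] rows 0.5
```

>>> {"op": "move_arm", "data": {"steps": [[[0, 0, 0.012], [0, 0, 0]], [[0, 0, 0.02], [0, 0, 0]], [[0, 0, 0.024], [0, 0, 0]], [[0, 0, 0.024], [0, 0, 0]], [[0, 0, 0.028], [0, 0, 0]], [[0, 0, 0.032], [0, 0, 0]], [[0, 0, 0.032], [0, 0, 0]]]}}

```text
clock: 17.2
position: [496.0, 163.9, 88.2]
tcp_rot: [-0.0, 0.659, 0.752, -0.0]
force: [0.0, 2.1, -3.1]
opening: 46.2
gripper_force: 24.9
```

>>> {"op": "move_arm", "data": {"steps": [[[0, 0, 0.004], [0, 0, 0]], [[0, 0, 0.008], [0, 0, 0]], [[0, 0, 0.011], [0, 0, 0]], [[0, 0, 0.013], [0, 0, 0]], [[0, 0, 0.013], [0, 0, 0]], [[0, 0, 0.013], [0, 0, 0]]]}}

```text
clock: 17.7
position: [496.0, 163.8, 75.6]
tcp_rot: [-0.0, 0.659, 0.752, -0.0]
force: [0.9, 4.3, -4.1]
opening: 45.8
gripper_force: 24.9
```

>>> {"op": "move_arm", "data": {"steps": [[[0, 0, 0], [0, 0, 0]], [[0, 0, 0], [0, 0, 0]], [[0, 0, 0], [0, 0, 0]], [[0, 0, 0], [0, 0, 0]], [[0, 0, -0.03], [0, 0, 0]], [[0, 0, -0.07], [0, 0, 0]], [[0, 0, -0.11], [0, 0, 0]], [[0, 0, -0.13], [0, 0, 0]], [[0, 0, -0.13], [0, 0, 0]]], "claw": 0.63}}

```text
clock: 18.45
position: [499.7, 164.3, 213.0]
tcp_rot: [0.003, 0.659, 0.752, 0.004]
force: [0.2, 0.0, 0.7]
opening: 58.7
gripper_force: 0.0
```

```bash
python3 -c "
from h import *
plan((429.5,404.5,200,31),(429.5,404.5,66,31))"
```

```text
now [499.7 164.3 213. ] c 7.48 tilt 0.61 open 58.7 F [0.2 0.  0.7] t 18.4 j6 5.0
(429.5, 404.5, 200, 31) [[0.2473,-0.0384,0.0127],[0.6,0.1,-23.5]] rows 6.0
(429.5, 404.5, 66, 31) [[0.2472,-0.0399,0.1467],[0.6,0.1,-23.5]] rows 3.2
```

>>> {"op": "move_arm", "data": {"steps": [[[0.247, -0.035, 0], [0, 0, -23.5]], [[0.247, -0.035, 0], [0, 0, -23.5]], [[0.247, -0.035, 0], [0, 0, -23.5]], [[0.247, -0.035, 0], [0, 0, -23.5]], [[0.247, -0.035, 0], [0, 0, -23.5]], [[0.247, -0.035, 0], [0, 0, -23.5]], [[0.247, -0.035, 0], [0, 0, -23.5]], [[0.247, -0.035, 0.04], [0, 0, -23.5]], [[0.247, -0.035, 0.07], [0, 0, -23.5]], [[0.247, -0.035, 0.07], [0, 0, -23.5]], [[0.247, -0.035, 0.07], [0, 0, -23.5]], [[0.247, -0.035, 0.07], [0, 0, -23.5]]], "claw": 0.78}}

```text
clock: 19.45
position: [430.0, 404.0, 137.3]
tcp_rot: [0.0, 0.493, 0.87, 0.0]
force: [1.1, -0.6, 0.4]
opening: 72.1
gripper_force: 0.0
```

```bash
python3 -c "
from h import *
plan((429.5,404.5,66,31))"
```

```text
now [430.  404.  137.3] c 30.96 tilt 0.05 open 72.1 F [ 1.1 -0.6  0.4] t 19.4 j6 7.0
(429.5, 404.5, 66, 31) [[0.0007,-0.0003,0.0713],[0.1,-0.0,-0.0]] rows 1.7
```

>>> {"op": "move_arm", "data": {"steps": [[[0.0005, 0, 0.035], [0, 0, 0]], [[0.0005, 0, 0.07], [0, 0, 0]], [[0.0005, 0, 0.07], [0, 0, 0]], [[0.0005, 0, 0.07], [0, 0, 0]], [[0.0005, 0, 0.07], [0, 0, 0]]]}}

```text
clock: 19.87
position: [430.7, 405.4, 69.1]
tcp_rot: [0.001, 0.493, 0.87, 0.002]
force: [0.9, -0.3, 0.0]
opening: 72.6
gripper_force: 0.0
```

>>> {"op": "move_arm", "data": {"steps": [[[0, 0, 0], [0, 0, 0]], [[0, 0, 0], [0, 0, 0]], [[0, 0, 0], [0, 0, 0]], [[0, 0, 0], [0, 0, 0]], [[0, 0, 0], [0, 0, 0]], [[0, 0, 0], [0, 0, 0]]], "claw": 0.3}}

```text
clock: 20.37
position: [429.5, 404.8, 66.8]
tcp_rot: [0.0, 0.493, 0.87, 0.001]
force: [0.5, -0.7, 4.7]
opening: 45.9
gripper_force: 25.0
```

```bash
python3 -c "
from h import *
plan((429.5,404.5,250,31),(515.4,21.1,250,140),(515.4,21.1,120,140))"
```

```text
now [429.5 404.8  66.8] c 30.99 tilt 0.07 open 45.9 F [ 0.5 -0.7  4.7] t 20.4 j6 7.0
(429.5, 404.5, 250, 31) [[-0.0002,0.0001,-0.1832],[0.1,-0.0,-0.0]] rows 4.4
(515.4, 21.1, 250, 140) [[-0.3731,-0.1237,-0.1834],[0.1,0.1,-109.0]] rows 15.2
(515.4, 21.1, 120, 140) [[-0.3731,-0.1239,-0.0534],[0.1,0.1,-109.0]] rows 3.1
```

>>> {"op": "move_arm", "data": {"steps": [[[0, 0, -0.04], [0, 0, 0]], [[0, 0, -0.08], [0, 0, 0]], [[0, 0, -0.12], [0, 0, 0]], [[0, 0, -0.16], [0, 0, 0]], [[-0.373, -0.124, -0.183], [0, 0, -109]], [[-0.373, -0.124, -0.183], [0, 0, -109]], [[-0.373, -0.124, -0.183], [0, 0, -109]], [[-0.373, -0.124, -0.183], [0, 0, -109]], [[-0.373, -0.124, -0.183], [0, 0, -109]], [[-0.373, -0.124, -0.183], [0, 0, -109]], [[-0.373, -0.124, -0.183], [0, 0, -109]], [[-0.373, -0.124, -0.183], [0, 0, -109]], [[-0.373, -0.124, -0.183], [0, 0, -109]], [[-0.373, -0.124, -0.183], [0, 0, -109]], [[-0.373, -0.124, -0.183], [0, 0, -109]], [[-0.373, -0.124, -0.183], [0, 0, -109]], [[-0.373, -0.124, -0.183], [0, 0, -109]], [[-0.373, -0.124, -0.183], [0, 0, -109]], [[-0.373, -0.124, -0.183], [0, 0, -109]], [[-0.373, -0.124, -0.183], [0, 0, -109]]]}}

```text
clock: 22.03
position: [514.5, 20.7, 248.3]
tcp_rot: [-0.001, -0.417, 0.909, 0.0]
force: [0.8, 0.2, -2.0]
opening: 45.7
gripper_force: 25.0
```

```bash
python3 -c "
from h import *
plan((515.4,21.1,120,140))"
```

```text
now [514.5  20.7 248.3] c 139.27 tilt 0.07 open 45.7 F [ 0.8  0.2 -2. ] t 22.0 j6 -143.0
(515.4, 21.1, 120, 140) [[-0.0010,-0.0006,0.1283],[0.1,-0.0,-0.7]] rows 3.1
```

>>> {"op": "move_arm", "data": {"steps": [[[-0.001, -0.0005, 0.04], [0, 0, 0]], [[-0.001, -0.0005, 0.08], [0, 0, 0]], [[-0.001, -0.0005, 0.12], [0, 0, 0]], [[-0.001, -0.0005, 0.13], [0, 0, 0]], [[-0.001, -0.0005, 0.13], [0, 0, 0]], [[-0.001, -0.0005, 0.13], [0, 0, 0]], [[-0.001, -0.0005, 0.13], [0, 0, 0]]]}}

```text
clock: 22.62
position: [517.8, 21.2, 121.9]
tcp_rot: [0.002, -0.414, 0.91, -0.001]
force: [-0.5, -0.6, -0.0]
opening: 45.7
gripper_force: 25.0
```

```bash
python3 -c "
from h import *
plan((515.4,21.1,90,140),(515.4,21.1,75.5,140))"
```

```text
now [517.8  21.2 121.9] c 138.94 tilt 0.23 open 45.7 F [-0.5 -0.6 -0. ] t 22.6 j6 -142.0
(515.4, 21.1, 90, 140) [[0.0017,0.0019,0.0319],[-0.2,0.1,-1.1]] rows 0.8
(515.4, 21.1, 75.5, 140) [[0.0018,0.0019,0.0464],[-0.2,0.1,-1.1]] rows 0.3
```

>>> {"op": "move_arm", "data": {"steps": [[[0, 0, 0.012], [0, 0, 0]], [[0, 0, 0.02], [0, 0, 0]], [[0, 0, 0.023], [0, 0, 0]], [[0, 0, 0.023], [0, 0, 0]], [[0, 0, 0.027], [0, 0, 0]], [[0, 0, 0.03], [0, 0, 0]], [[0, 0, 0.03], [0, 0, 0]]]}}

```text
clock: 23.2
position: [515.4, 21.0, 88.0]
tcp_rot: [-0.001, -0.414, 0.91, 0.0]
force: [-1.5, -2.2, -4.1]
opening: 46.0
gripper_force: 25.0
```

Inside the socket; seat, release, lift.

>>> {"op": "move_arm", "data": {"steps": [[[0, 0, 0.004], [0, 0, 0]], [[0, 0, 0.008], [0, 0, 0]], [[0, 0, 0.012], [0, 0, 0]], [[0, 0, 0.013], [0, 0, 0]], [[0, 0, 0.013], [0, 0, 0]], [[0, 0, 0.013], [0, 0, 0]]]}}

```text
clock: 23.7
position: [515.6, 21.2, 75.5]
tcp_rot: [-0.0, -0.414, 0.91, 0.0]
force: [-2.5, -3.2, -3.6]
opening: 46.0
gripper_force: 25.0
```

>>> {"op": "move_arm", "data": {"steps": [[[0, 0, 0], [0, 0, 0]], [[0, 0, 0], [0, 0, 0]], [[0, 0, 0], [0, 0, 0]], [[0, 0, 0], [0, 0, 0]], [[0, 0, -0.02], [0, 0, 0]], [[0, 0, -0.04], [0, 0, 0]], [[0, 0, -0.06], [0, 0, 0]], [[0, 0, -0.06], [0, 0, 0]], [[0, 0, -0.06], [0, 0, 90]], [[0, 0, -0.06], [0, 0, 90]], [[0, 0, -0.06], [0, 0, 90]], [[0, 0, -0.06], [0, 0, 90]], [[0, 0, -0.06], [0, 0, 90]], [[0, 0, -0.06], [0, 0, 90]], [[0, 0, -0.06], [0, 0, 90]], [[0, 0, -0.06], [0, 0, 90]], [[0, 0, -0.06], [0, 0, 90]], [[0, 0, -0.06], [0, 0, 90]], [[0, 0, -0.06], [0, 0, 90]], [[0, 0, -0.06], [0, 0, 90]]], "claw": 0.7}}

```text
clock: 25.37
position: [515.8, 21.5, 135.3]
tcp_rot: [-0.0, 0.32, 0.947, 0.0]
force: [-0.2, 0.5, 0.8]
opening: 65.0
gripper_force: 0.0
```

```bash
python3 -c "
from h import *
plan((515.4,21.1,135,-41),(515.4,21.1,75.5,-41))"
```

```text
now [515.8  21.5 135.3] c 52.64 tilt 0.02 open 65.0 F [-0.2  0.5  0.8] t 25.4 j6 -56.0
(515.4, 21.1, 135, -41) [[0.0001,-0.0005,0.0003],[-0.0,-0.0,93.6]] rows 13.1
(515.4, 21.1, 75.5, -41) [[0.0001,-0.0006,0.0598],[-0.0,-0.0,93.6]] rows 1.4
```

>>> {"op": "move_arm", "data": {"steps": [[[0, 0, 0], [0, 0, 93.6]], [[0, 0, 0], [0, 0, 93.6]], [[0, 0, 0], [0, 0, 93.6]], [[0, 0, 0], [0, 0, 93.6]], [[0, 0, 0], [0, 0, 93.6]], [[0, 0, 0], [0, 0, 93.6]], [[0, 0, 0], [0, 0, 93.6]], [[0, 0, 0], [0, 0, 93.6]], [[0, 0, 0], [0, 0, 93.6]], [[0, 0, 0], [0, 0, 93.6]], [[0, 0, 0], [0, 0, 93.6]], [[0, 0, 0], [0, 0, 93.6]], [[0, 0, 0], [0, 0, 93.6]], [[0, 0, 0], [0, 0, 93.6]], [[0, 0, 0.03], [0, 0, 93.6]], [[0, 0, 0.059], [0, 0, 93.6]], [[0, 0, 0.059], [0, 0, 93.6]], [[0, 0, 0.059], [0, 0, 93.6]]]}}

```text
clock: 26.87
position: [513.9, 21.5, 75.2]
tcp_rot: [-0.001, 0.908, 0.419, -0.002]
force: [-0.2, -0.3, 0.3]
opening: 65.1
gripper_force: 0.0
```

>>> {"op": "move_arm", "data": {"steps": [[[0, 0, 0], [0, 0, 0]], [[0, 0, 0], [0, 0, 0]], [[0, 0, 0], [0, 0, 0]], [[0, 0, 0], [0, 0, 0]], [[0, 0, 0], [0, 0, 0]], [[0, 0, -0.002], [0, 0, -8]], [[0, 0, -0.002], [0, 0, -16]], [[0, 0, -0.002], [0, 0, -24]], [[0, 0, -0.002], [0, 0, -32]], [[0, 0, -0.002], [0, 0, -40]], [[0, 0, -0.002], [0, 0, -48.5]], [[0, 0, -0.002], [0, 0, -48.5]], [[0, 0, -0.002], [0, 0, -48.5]], [[0, 0, 0.0005], [0, 0, -48.5]], [[0, 0, 0.0005], [0, 0, -48.5]]], "claw": 0.3}}

```text
clock: 28.12
position: [516.1, 21.1, 78.4]
tcp_rot: [0.0, 0.658, 0.753, -0.0]
force: [-9.0, -0.9, 16.9]
opening: 45.9
gripper_force: 25.0
```

```bash
python3 -c "
from h import *
plan((515.4,21.1,75.5,7.5))"
```

```text
now [516.1  21.1  78.4] c 7.66 tilt 0.03 open 45.9 F [-9.  -0.9 16.9] t 28.1 j6 -11.0
(515.4, 21.1, 75.5, 7.5) [[0.0001,-0.0007,0.0029],[0.0,0.0,0.2]] rows 0.1
```

>>> {"op": "move_arm", "data": {"steps": [[[0, 0, 0], [0, 0, 0]], [[0, 0, 0], [0, 0, 0]], [[0, 0, 0], [0, 0, 0]], [[0, 0, 0], [0, 0, 0]], [[0, 0, -0.03], [0, 0, 0]], [[0, 0, -0.07], [0, 0, 0]], [[0, 0, -0.11], [0, 0, 0]], [[-0.3, -0.1, -0.17], [0, 0, 5]], [[-0.3, -0.1, -0.17], [0, 0, 5]], [[-0.3, -0.1, -0.17], [0, 0, 5]], [[-0.3, -0.1, -0.17], [0, 0, 5]], [[-0.3, -0.1, -0.17], [0, 0, 5]], [[-0.3, -0.1, -0.17], [0, 0, 5]], [[-0.3, -0.1, -0.17], [0, 0, 5]], [[-0.3, -0.1, -0.17], [0, 0, 5]], [[-0.3, -0.1, -0.17], [0, 0, 5]]], "claw": 0.65}}

```text
clock: 29.45
position: [456.8, -295.0, 247.5]
tcp_rot: [0.001, 0.691, 0.723, -0.001]
force: [0.3, 0.2, 0.8]
opening: 60.5
gripper_force: 0.0
```

```bash
python3 - <<'E'
from h import *
im=snap('top','t2.png'); sc=snap('scene','s2.png')
for n,h,x,y,a in(("RL",143,615.6,179.5,-82.5),("RR",143,634.4,36.7,97.5),("FL",108,496.6,163.9,-82.5),("FR",108,515.4,21.1,97.5)):
    q=fit(im,'top',POST(h),x,y,np.radians(a)); print(n,q[0][:2].round(1)-[x,y],np.degrees(q[0][2]).round(1),q[1].round(2))
for u in robot.look_for("top","rail_1"): print(np.round(u["position"]),u["p"], ray("top",u["position"],24)[0].round())
for n,M,x,y,a in(("ra",RAIL,554.2,-412.8,-1.5),("rb",RAIL,458.1,-415.4,-4)):
    q=fit(im,'top',M,x,y,np.radians(a)); print(n,q[0][:2].round(1),np.degrees(q[0][2]).round(1),q[1].round(2))
plan()
f=dict(fx=5,fy=5,interpolation=cv2.INTER_CUBIC)
cv2.imwrite("pics/c3.png",np.hstack([cv2.resize(im[170:280,240:345],None,fx=3.8,fy=3.8),cv2.resize(sc[210:320,250:355],None,fx=3.8,fy=3.8)]))
E
```

```text
RL [-0.1  0.8] -80.2 0.25
RR [0.2 1.6] 96.2 0.28
FL [-0.5  0.6] -83.2 0.33
FR [-1.1  0.3] 94.4 0.33
[458. 262.] 0.67 [ 464. -337.   24.]
[460. 229.] 0.61 [ 551. -347.   24.]
ra [ 537.6 -411.3] -8.4 0.86
rb [ 458.7 -407.2] -4.1 0.96
now [ 457.9 -289.4  245.9] c 2.8 tilt 0.06 open 60.2 F [ 0.6 -0.1  0. ] t 29.6 j6 -41.0
```

View pics/c3.png

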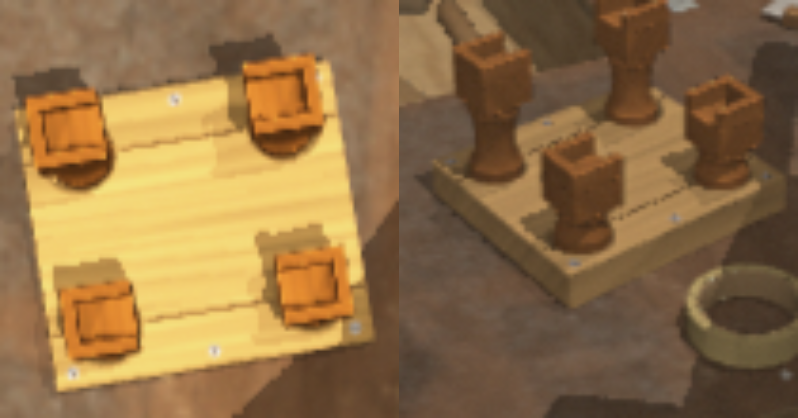

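View pics/t2.png

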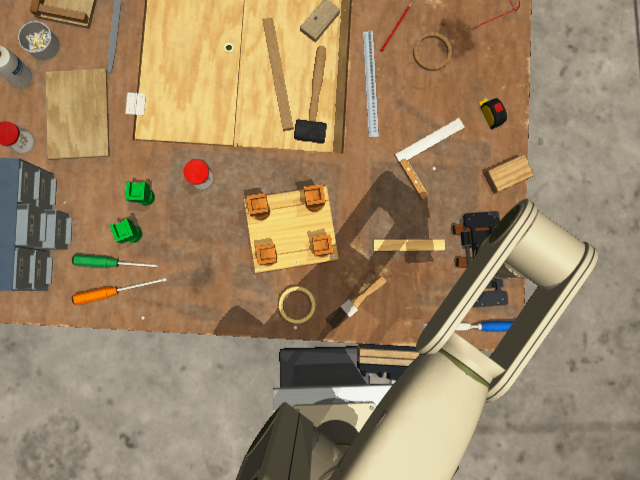

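```bash
python3 -c "
from h import *
plan((458.1,-416,80,-5),(458.1,-416,6,-5))"
```

```text
now [ 457.9 -289.4  245.9] c 2.8 tilt 0.06 open 60.2 F [ 0.6 -0.1  0. ] t 29.6 j6 -41.0
(458.1, -416, 80, -5) [[-0.1267,-0.0059,0.1658],[-0.0,-0.1,7.8]] rows 5.0
(458.1, -416, 6, -5) [[-0.1267,-0.0059,0.2398],[-0.0,-0.1,7.8]] rows 1.8
```

>>> {"op": "move_arm", "data": {"steps": [[[-0.1267, -0.006, 0.165], [0, 0, 7.8]], [[-0.1267, -0.006, 0.165], [0, 0, 7.8]], [[-0.1267, -0.006, 0.165], [0, 0, 7.8]], [[-0.1267, -0.006, 0.165], [0, 0, 7.8]], [[-0.1267, -0.006, 0.165], [0, 0, 7.8]], [[-0.1267, -0.006, 0.165], [0, 0, 7.8]], [[-0.1267, -0.006, 0.165], [0, 0, 7.8]], [[-0.1267, -0.006, 0.2], [0, 0, 7.8]], [[-0.1267, -0.006, 0.22], [0, 0, 7.8]], [[-0.1267, -0.006, 0.235], [0, 0, 7.8]], [[-0.1267, -0.006, 0.24], [0, 0, 7.8]], [[-0.1267, -0.006, 0.24], [0, 0, 7.8]], [[-0.1267, -0.006, 0.24], [0, 0, 7.8]]]}}

```text
clock: 30.68
position: [460.0, -416.4, 8.8]
tcp_rot: [0.001, 0.736, 0.677, 0.0]
force: [-0.3, 1.2, -0.5]
opening: 60.3
gripper_force: 0.0
```

>>> {"op": "move_arm", "data": {"steps": [[[0, 0, 0], [0, 0, 0]], [[0, 0, 0], [0, 0, 0]], [[0, 0, 0], [0, 0, 0]], [[0, 0, 0], [0, 0, 0]], [[0, 0, 0], [0, 0, 0]], [[0, 0, 0], [0, 0, 0]], [[0, 0, 0], [0, 0, 0]], [[0, 0, 0], [0, 0, 0]]], "claw": 0.05}}

```text
clock: 31.35
position: [458.4, -416.6, 6.6]
tcp_rot: [0.0, 0.737, 0.676, -0.0]
force: [-1.1, -0.5, 2.5]
opening: 23.2
gripper_force: 24.8
```

```bash
python3 -c "
from h import *
plan((458,-416,120,-5),(506,92.5,220,7.5),(506,92.5,110,7.5))"
```

```text
now [ 458.4 -416.6    6.6] c -4.91 tilt 0.0 open 23.2 F [-1.1 -0.5  2.5] t 31.4 j6 -42.0
(458, -416, 120, -5) [[0.0005,-0.0005,-0.1134],[0.0,0.0,0.1]] rows 2.7
(506, 92.5, 220, 7.5) [[0.5113,0.0038,-0.2135],[-0.0,0.0,-12.4]] rows 12.5
(506, 92.5, 110, 7.5) [[0.5113,0.0038,-0.1035],[-0.0,0.0,-12.4]] rows 2.6
```

>>> {"op": "move_arm", "data": {"steps": [[[0, 0, -0.04], [0, 0, 0]], [[0, 0, -0.08], [0, 0, 0]], [[0, 0, -0.12], [0, 0, 0]], [[0.511, 0.0035, -0.2135], [0, 0, -12.4]], [[0.511, 0.0035, -0.2135], [0, 0, -12.4]], [[0.511, 0.0035, -0.2135], [0, 0, -12.4]], [[0.511, 0.0035, -0.2135], [0, 0, -12.4]], [[0.511, 0.0035, -0.2135], [0, 0, -12.4]], [[0.511, 0.0035, -0.2135], [0, 0, -12.4]], [[0.511, 0.0035, -0.2135], [0, 0, -12.4]], [[0.511, 0.0035, -0.2135], [0, 0, -12.4]], [[0.511, 0.0035, -0.2135], [0, 0, -12.4]], [[0.511, 0.0035, -0.2135], [0, 0, -12.4]], [[0.511, 0.0035, -0.2135], [0, 0, -12.4]], [[0.511, 0.0035, -0.2135], [0, 0, -12.4]], [[0.511, 0.0035, -0.2135], [0, 0, -12.4]], [[0.511, 0.0035, -0.2135], [0, 0, -12.4]], [[0.511, 0.0035, -0.2135], [0, 0, -12.4]], [[0.511, 0.0035, -0.2135], [0, 0, -12.4]], [[0.511, 0.0035, -0.2135], [0, 0, -12.4]]]}}

```text
clock: 33.02
position: [505.4, 91.1, 219.4]
tcp_rot: [-0.0, 0.66, 0.751, -0.001]
force: [0.2, 0.6, -0.6]
opening: 23.5
gripper_force: 24.8
```

```bash
python3 -c "
from h import *
plan((505.7,92.7,125,7.5),(505.7,92.7,99,7.5))"
```

```text
now [505.4  91.1 219.4] c 7.41 tilt 0.06 open 23.5 F [ 0.2  0.6 -0.6] t 33.0 j6 -3.0
(505.7, 92.7, 125, 7.5) [[0.0016,0.0006,0.0944],[-0.1,0.0,-0.1]] rows 2.3
(505.7, 92.7, 99, 7.5) [[0.0016,0.0007,0.1204],[-0.1,0.0,-0.1]] rows 0.6
```

>>> {"op": "move_arm", "data": {"steps": [[[0.001, 0.0003, 0.04], [0, 0, 0]], [[0.001, 0.0003, 0.08], [0, 0, 0]], [[0.001, 0.0003, 0.092], [0, 0, 0]], [[0.001, 0.0003, 0.092], [0, 0, 0]], [[0.001, 0.0003, 0.092], [0, 0, 0]], [[0.001, 0.0003, 0.092], [0, 0, 0]], [[0.001, 0.0003, 0.098], [0, 0, 0]], [[0.001, 0.0003, 0.103], [0, 0, 0]], [[0.001, 0.0003, 0.108], [0, 0, 0]], [[0.001, 0.0003, 0.112], [0, 0, 0]], [[0.001, 0.0003, 0.112], [0, 0, 0]]]}}

```text
clock: 33.93
position: [505.1, 93.4, 106.9]
tcp_rot: [-0.001, 0.659, 0.752, -0.001]
force: [-0.3, 0.1, -1.9]
opening: 23.7
gripper_force: 25.0
```

In the slots without force; lower the rest, release.

>>> {"op": "move_arm", "data": {"steps": [[[0, 0, 0.004], [0, 0, 0]], [[0, 0, 0.007], [0, 0, 0]], [[0, 0, 0.009], [0, 0, 0]], [[0, 0, 0.009], [0, 0, 0]], [[0, 0, 0.009], [0, 0, 0]]]}}

```text
clock: 34.35
position: [505.8, 93.4, 98.9]
tcp_rot: [-0.0, 0.659, 0.752, -0.0]
force: [-0.5, -1.0, -1.3]
opening: 24.0
gripper_force: 25.0
```

>>> {"op": "move_arm", "data": {"steps": [[[0, 0, 0], [0, 0, 0]], [[0, 0, 0], [0, 0, 0]], [[0, 0, 0], [0, 0, 0]], [[0, 0, 0], [0, 0, 0]], [[0, 0, -0.03], [0, 0, 0]], [[0, 0, -0.07], [0, 0, 0]], [[0, 0, -0.11], [0, 0, 0]], [[-0.24, -0.05, -0.15], [0, 0, 0]], [[-0.24, -0.05, -0.15], [0, 0, 0]], [[-0.24, -0.05, -0.15], [0, 0, 0]], [[-0.24, -0.05, -0.15], [0, 0, 0]], [[-0.24, -0.05, -0.15], [0, 0, 0]], [[-0.24, -0.05, -0.15], [0, 0, 0]], [[-0.24, -0.05, -0.15], [0, 0, 0]], [[-0.24, -0.05, -0.15], [0, 0, 0]], [[-0.24, -0.05, -0.15], [0, 0, 0]]], "claw": 0.5}}

```text
clock: 35.68
position: [487.5, -150.8, 248.7]
tcp_rot: [-0.0, 0.66, 0.751, 0.0]
force: [-0.3, -0.4, -0.1]
opening: 46.6
gripper_force: 0.0
```

```bash
python3 - <<'E'
from h import *
im=snap('top','t3.png'); 
RH=RAIL*[1,1,0]+[0,0,116]
q=fit(im,'top',RH,505.5,92.8,np.radians(7.5)); print("front",q[0][:2].round(1),np.degrees(q[0][2]).round(1),q[1].round(2))
for n,M,x,y,a in(("ra",RAIL,554.2,-412.8,0),("strip",STRIP,515.1,-213.3,-1.5)):
    q=fit(im,'top',M,x,y,np.radians(a)); print(n,q[0][:2].round(1),np.degrees(q[0][2]).round(1),q[1].round(2))
    for u in robot.look_for("top","rail_1" if n=="ra" else "strip_1"): print(np.round(u["position"]),u["p"], ray("top",u["position"],M[0,2])[0].round())
plan()
E
```

```text
front [503.6  98. ] 6.1 0.6
ra [ 507.  -413.1] 66.8 0.72
[291. 247.] 0.8 [515. 101.  24.]
[315. 193.] 0.69 [658.  35.  24.]
strip [ 493.4 -207.4] -17.2 1.12
[382. 246.] 0.71 [ 513. -138.   12.]
[257. 206.] 0.7 [629. 189.  12.]
now [ 487.6 -149.6  248.6] c 7.61 tilt 0.04 open 46.5 F [-0.  -0.3  0.4] t 35.8 j6 -30.0
```

View pics/t3.png

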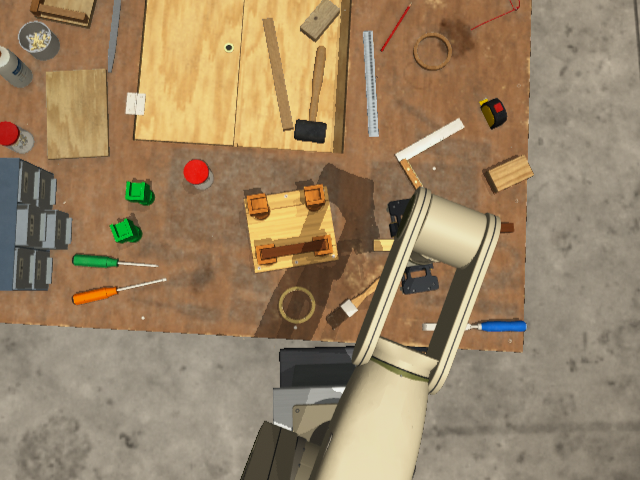

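```bash
python3 -c "
from h import *
plan((554.2,-413,120,0),(554.2,-413,6,0))"
```

```text
now [ 487.6 -149.6  248.6] c 7.61 tilt 0.04 open 46.5 F [-0.  -0.3  0.4] t 35.8 j6 -30.0
(554.2, -413, 120, 0) [[-0.2700,0.0312,0.1284],[-0.0,-0.0,7.6]] rows 7.2
(554.2, -413, 6, 0) [[-0.2701,0.0312,0.2424],[-0.0,-0.0,7.6]] rows 2.7
```

>>> {"op": "move_arm", "data": {"steps": [[[-0.27, 0.031, 0.128], [0, 0, 7.6]], [[-0.27, 0.031, 0.128], [0, 0, 7.6]], [[-0.27, 0.031, 0.128], [0, 0, 7.6]], [[-0.27, 0.031, 0.128], [0, 0, 7.6]], [[-0.27, 0.031, 0.128], [0, 0, 7.6]], [[-0.27, 0.031, 0.128], [0, 0, 7.6]], [[-0.27, 0.031, 0.128], [0, 0, 7.6]], [[-0.27, 0.031, 0.128], [0, 0, 7.6]], [[-0.27, 0.031, 0.16], [0, 0, 7.6]], [[-0.27, 0.031, 0.2], [0, 0, 7.6]], [[-0.27, 0.031, 0.22], [0, 0, 7.6]], [[-0.27, 0.031, 0.235], [0, 0, 7.6]], [[-0.27, 0.031, 0.242], [0, 0, 7.6]], [[-0.27, 0.031, 0.242], [0, 0, 7.6]], [[-0.27, 0.031, 0.242], [0, 0, 7.6]]], "claw": 0.65}}

```text
clock: 37.08
position: [554.6, -414.7, 8.4]
tcp_rot: [0.001, 0.707, 0.707, 0.0]
force: [0.5, 0.4, 0.4]
opening: 61.0
gripper_force: 0.0
```

>>> {"op": "move_arm", "data": {"steps": [[[0, 0, 0], [0, 0, 0]], [[0, 0, 0], [0, 0, 0]], [[0, 0, 0], [0, 0, 0]], [[0, 0, 0], [0, 0, 0]], [[0, 0, 0], [0, 0, 0]], [[0, 0, 0], [0, 0, 0]], [[0, 0, 0], [0, 0, 0]], [[0, 0, 0], [0, 0, 0]]], "claw": 0.05}}

```text
clock: 37.75
position: [553.6, -414.9, 7.2]
tcp_rot: [0.0, 0.708, 0.706, -0.0]
force: [-0.3, -0.1, 2.6]
opening: 23.6
gripper_force: 25.0
```

```bash
python3 -c "
from h import *
plan((625,109.2,240,7.5))"
```

```text
now [ 553.6 -414.9    7.2] c -0.11 tilt 0.02 open 23.6 F [-0.3 -0.1  2.6] t 37.8 j6 -41.0
(625, 109.2, 240, 7.5) [[0.5241,0.0705,-0.2329],[0.0,0.0,-7.6]] rows 13.9
```

>>> {"op": "move_arm", "data": {"steps": [[[0, 0, -0.04], [0, 0, 0]], [[0, 0, -0.08], [0, 0, 0]], [[0, 0, -0.12], [0, 0, 0]], [[0.523, 0.0705, -0.233], [0, 0, -7.6]], [[0.523, 0.0705, -0.233], [0, 0, -7.6]], [[0.523, 0.0705, -0.233], [0, 0, -7.6]], [[0.523, 0.0705, -0.233], [0, 0, -7.6]], [[0.523, 0.0705, -0.233], [0, 0, -7.6]], [[0.523, 0.0705, -0.233], [0, 0, -7.6]], [[0.523, 0.0705, -0.233], [0, 0, -7.6]], [[0.523, 0.0705, -0.233], [0, 0, -7.6]], [[0.523, 0.0705, -0.233], [0, 0, -7.6]], [[0.523, 0.0705, -0.233], [0, 0, -7.6]], [[0.523, 0.0705, -0.233], [0, 0, -7.6]], [[0.523, 0.0705, -0.233], [0, 0, -7.6]], [[0.523, 0.0705, -0.233], [0, 0, -7.6]], [[0.523, 0.0705, -0.233], [0, 0, -7.6]], [[0.523, 0.0705, -0.233], [0, 0, -7.6]], [[0.523, 0.0705, -0.233], [0, 0, -7.6]], [[0.523, 0.0705, -0.233], [0, 0, -7.6]]]}}

```text
clock: 39.42
position: [624.6, 106.9, 239.1]
tcp_rot: [-0.0, 0.66, 0.751, -0.001]
force: [0.7, 0.2, -1.0]
opening: 24.0
gripper_force: 25.0
```

```bash
python3 -c "
from h import *
plan((625,108,157,7.5),(625,108,134,7.5))"
```

```text
now [624.6 106.9 239.1] c 7.43 tilt 0.09 open 24.0 F [ 0.7  0.2 -1. ] t 39.4 j6 -2.0
(625, 108, 157, 7.5) [[0.0011,0.0007,0.0821],[-0.1,0.0,-0.1]] rows 2.0
(625, 108, 134, 7.5) [[0.0011,0.0007,0.1051],[-0.1,0.0,-0.1]] rows 0.6
```

>>> {"op": "move_arm", "data": {"steps": [[[0.001, 0.0003, 0.04], [0, 0, 0]], [[0.001, 0.0003, 0.076], [0, 0, 0]], [[0.001, 0.0003, 0.076], [0, 0, 0]], [[0.001, 0.0003, 0.076], [0, 0, 0]], [[0.001, 0.0003, 0.076], [0, 0, 0]], [[0.001, 0.0003, 0.082], [0, 0, 0]], [[0.001, 0.0003, 0.087], [0, 0, 0]], [[0.001, 0.0003, 0.092], [0, 0, 0]], [[0.001, 0.0003, 0.096], [0, 0, 0]], [[0.001, 0.0003, 0.096], [0, 0, 0]]]}}

```text
clock: 40.25
position: [624.6, 109.2, 142.9]
tcp_rot: [-0.0, 0.659, 0.752, -0.001]
force: [-0.7, -0.5, -1.8]
opening: 23.5
gripper_force: 25.0
```

>>> {"op": "move_arm", "data": {"steps": [[[0, 0, 0.004], [0, 0, 0]], [[0, 0, 0.007], [0, 0, 0]], [[0, 0, 0.009], [0, 0, 0]], [[0, 0, 0.009], [0, 0, 0]], [[0, 0, 0.009], [0, 0, 0]]]}}

```text
clock: 40.67
position: [625.1, 109.2, 134.9]
tcp_rot: [-0.0, 0.659, 0.752, -0.0]
force: [0.3, -0.5, -1.3]
opening: 23.9
gripper_force: 25.0
```

>>> {"op": "move_arm", "data": {"steps": [[[0, 0, 0], [0, 0, 0]], [[0, 0, 0], [0, 0, 0]], [[0, 0, 0], [0, 0, 0]], [[0, 0, 0], [0, 0, 0]], [[0, 0, -0.03], [0, 0, 0]], [[0, 0, -0.07], [0, 0, 0]], [[0, 0, -0.11], [0, 0, 0]], [[-0.15, 0, -0.12], [0, 0, -98.5]], [[-0.15, 0, -0.12], [0, 0, -98.5]], [[-0.15, 0, -0.12], [0, 0, -98.5]], [[-0.15, 0, -0.12], [0, 0, -98.5]], [[-0.15, 0, -0.12], [0, 0, -98.5]], [[-0.15, 0, -0.12], [0, 0, -98.5]], [[-0.15, 0, -0.12], [0, 0, -98.5]], [[-0.15, 0, -0.12], [0, 0, -98.5]], [[-0.15, 0, -0.12], [0, 0, -98.5]], [[-0.15, 0, -0.12], [0, 0, -98.5]], [[-0.15, 0, -0.12], [0, 0, -98.5]], [[-0.15, 0, -0.12], [0, 0, -98.5]], [[-0.15, 0, -0.12], [0, 0, -98.5]]], "claw": 0.5}}

```text
clock: 42.33
position: [644.7, -39.6, 255.0]
tcp_rot: [0.0, -0.089, 0.996, -0.0]
force: [-0.1, 0.1, 0.3]
opening: 46.3
gripper_force: 0.0
```

```bash
python3 - <<'E'
from h import *
im=snap('top','t4.png')
for n,M,x,y,a in(("front",RAIL*[1,1,0]+[0,0,116],505.5,92.8,7.5),("rear",RAIL*[1,1,0]+[0,0,151],625,109.2,7.5),("strip",STRIP,515.1,-213.3,-1.5)):
    q=fit(im,'top',M,x,y,np.radians(a)); print(n,q[0][:2].round(1),np.degrees(q[0][2]).round(1),q[1].round(2))
plan((600,-130,200,50),(515.1,-213.3,100,-1.5),(515.1,-213.3,4.5,-1.5))
cv2.imwrite("pics/c4.png",im[160:340,200:480].repeat(2,0).repeat(2,1))
E
```

```text
front [503.5  98.3] 8.2 0.55
rear [622.  114.3] 5.7 0.45
strip [ 515.1 -210.8] -1.5 0.42
now [644.8 -39.6 255.1] c 100.76 tilt 0.01 open 46.6 F [-0.1  0.5 -0.6] t 42.4 j6 -109.0
(600, -130, 200, 50) [[0.0609,-0.0805,0.0551],[0.0,0.0,50.8]] rows 7.1
(515.1, -213.3, 100, -1.5) [[0.1599,-0.1465,0.1550],[0.0,0.0,102.3]] rows 7.2
(515.1, -213.3, 4.5, -1.5) [[0.1599,-0.1464,0.2505],[0.0,0.0,102.3]] rows 2.3
```

View pics/c4.png

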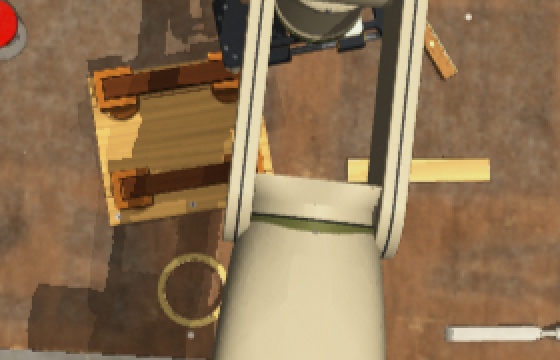

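>>> {"op": "move_arm", "data": {"steps": [[[0.16, -0.1465, 0.1], [0, 0, 102.3]], [[0.16, -0.1465, 0.1], [0, 0, 102.3]], [[0.16, -0.1465, 0.1], [0, 0, 102.3]], [[0.16, -0.1465, 0.1], [0, 0, 102.3]], [[0.16, -0.1465, 0.1], [0, 0, 102.3]], [[0.16, -0.1465, 0.1], [0, 0, 102.3]], [[0.16, -0.1465, 0.1], [0, 0, 102.3]], [[0.16, -0.1465, 0.1], [0, 0, 102.3]], [[0.16, -0.1465, 0.1], [0, 0, 102.3]], [[0.16, -0.1465, 0.1], [0, 0, 102.3]], [[0.16, -0.1465, 0.1], [0, 0, 102.3]], [[0.16, -0.1465, 0.1], [0, 0, 102.3]], [[0.16, -0.1465, 0.1], [0, 0, 102.3]], [[0.16, -0.1465, 0.1], [0, 0, 102.3]], [[0.16, -0.1465, 0.1], [0, 0, 102.3]], [[0.16, -0.1465, 0.15], [0, 0, 102.3]], [[0.16, -0.1465, 0.19], [0, 0, 102.3]], [[0.16, -0.1465, 0.19], [0, 0, 102.3]], [[0.16, -0.1465, 0.19], [0, 0, 102.3]], [[0.16, -0.1465, 0.19], [0, 0, 102.3]]], "claw": 0.65}}

```text
clock: 44.05
position: [512.3, -211.4, 66.0]
tcp_rot: [-0.0, 0.723, 0.691, -0.0]
force: [-0.0, 0.2, 0.1]
opening: 61.1
gripper_force: 0.0
```

```bash
python3 -c "
from h import *
plan((515.1,-213.3,4.5,-1.5))"
```

```text
now [ 512.3 -211.4   66. ] c -2.53 tilt 0.01 open 61.1 F [-0.   0.2  0.1] t 44.0 j6 -25.0
(515.1, -213.3, 4.5, -1.5) [[-0.0018,0.0029,0.0615],[-0.0,-0.0,-1.0]] rows 1.5
```

>>> {"op": "move_arm", "data": {"steps": [[[-0.001, 0.0025, 0.03], [0, 0, -1]], [[-0.001, 0.0025, 0.045], [0, 0, -1]], [[-0.001, 0.0025, 0.055], [0, 0, -1]], [[-0.001, 0.0025, 0.061], [0, 0, -1]], [[-0.001, 0.0025, 0.061], [0, 0, -1]], [[-0.001, 0.0025, 0.061], [0, 0, -1]], [[-0.001, 0.0025, 0.061], [0, 0, -1]]]}}

```text
clock: 44.63
position: [515.7, -213.0, 5.7]
tcp_rot: [0.001, 0.716, 0.698, 0.0]
force: [0.3, -0.5, 0.4]
opening: 60.3
gripper_force: 0.0
```

>>> {"op": "move_arm", "data": {"steps": [[[0, 0, 0], [0, 0, 0]], [[0, 0, 0], [0, 0, 0]], [[0, 0, 0], [0, 0, 0]], [[0, 0, 0], [0, 0, 0]], [[0, 0, 0], [0, 0, 0]], [[0, 0, 0], [0, 0, 0]], [[0, 0, 0], [0, 0, 0]], [[0, 0, 0], [0, 0, 0]]], "claw": 0.1}}

```text
clock: 45.3
position: [514.7, -212.4, 4.1]
tcp_rot: [0.0, 0.716, 0.698, 0.0]
force: [-0.0, 0.9, 1.4]
opening: 29.7
gripper_force: 25.0
```

```bash
python3 -c "
from h import *
plan((515,-213,120,-1.5),(540,-60,260,-82.5),(569,100.7,230,-82.5,16.2),(569,100.7,144,-82.5,16.2))"
```

```text
now [ 514.7 -212.4    4.1] c -1.45 tilt 0.01 open 29.7 F [-0.   0.9  1.4] t 45.3 j6 -26.0
(515, -213, 120, -1.5) [[-0.0006,0.0004,-0.1159],[0.0,0.0,0.0]] rows 2.8
(540, -60, 260, -82.5) [[0.1530,0.0215,-0.2559],[0.0,-0.0,81.0]] rows 11.3
(569, 100.7, 230, -82.5, 16.2) [[0.3143,0.0464,-0.2259],[-11.4,13.4,80.5]] rows 4.0
(569, 100.7, 144, -82.5, 16.2) [[0.3144,0.0464,-0.1399],[-11.4,13.4,80.5]] rows 2.1
```

>>> {"op": "move_arm", "data": {"steps": [[[0, 0, -0.04], [0, 0, 0]], [[0, 0, -0.08], [0, 0, 0]], [[0, 0, -0.12], [0, 0, 0]], [[0.153, 0.0215, -0.256], [0, 0, 81]], [[0.153, 0.0215, -0.256], [0, 0, 81]], [[0.153, 0.0215, -0.256], [0, 0, 81]], [[0.153, 0.0215, -0.256], [0, 0, 81]], [[0.153, 0.0215, -0.256], [0, 0, 81]], [[0.153, 0.0215, -0.256], [0, 0, 81]], [[0.153, 0.0215, -0.256], [0, 0, 81]], [[0.153, 0.0215, -0.256], [0, 0, 81]], [[0.153, 0.0215, -0.256], [0, 0, 81]], [[0.153, 0.0215, -0.256], [0, 0, 81]], [[0.153, 0.0215, -0.256], [0, 0, 81]], [[0.153, 0.0215, -0.256], [0, 0, 81]], [[0.153, 0.0215, -0.256], [0, 0, 81]], [[0.153, 0.0215, -0.256], [0, 0, 81]]]}}

```text
clock: 46.72
position: [539.8, -59.9, 259.6]
tcp_rot: [-0.0, 0.998, 0.067, -0.0]
force: [-0.2, 0.5, -0.4]
opening: 29.9
gripper_force: 25.0
```

```bash
python3 -c "
from h import *
plan((569,100.7,230,-82.5,16.2),(569,100.7,155,-82.5,16.2),(569,100.7,143.5,-82.5,16.2))"
```

```text
now [539.8 -59.9 259.6] c -82.35 tilt 0.03 open 29.9 F [-0.2  0.5 -0.4] t 46.7 j6 71.0
(569, 100.7, 230, -82.5, 16.2) [[0.0504,-0.1553,0.0296],[-0.0,16.2,0.2]] rows 4.0
(569, 100.7, 155, -82.5, 16.2) [[0.0504,-0.1553,0.1046],[-0.0,16.2,0.2]] rows 1.8
(569, 100.7, 143.5, -82.5, 16.2) [[0.0504,-0.1553,0.1161],[-0.0,16.2,0.2]] rows 0.3
```

>>> {"op": "move_arm", "data": {"steps": [[[0.0504, -0.1553, 0.0296], [0, 16.2, 0]], [[0.0504, -0.1553, 0.0296], [0, 16.2, 0]], [[0.0504, -0.1553, 0.0296], [0, 16.2, 0]], [[0.0504, -0.1553, 0.0296], [0, 16.2, 0]], [[0.0504, -0.1553, 0.0296], [0, 16.2, 0]], [[0.0504, -0.1553, 0.0296], [0, 16.2, 0]], [[0.0504, -0.1553, 0.07], [0, 16.2, 0]], [[0.0504, -0.1553, 0.1], [0, 16.2, 0]], [[0.0504, -0.1553, 0.1], [0, 16.2, 0]], [[0.0504, -0.1553, 0.1], [0, 16.2, 0]], [[0.0504, -0.1553, 0.1], [0, 16.2, 0]]]}}

```text
clock: 47.63
position: [570.7, 99.7, 162.0]
tcp_rot: [-0.009, 0.988, 0.065, 0.142]
force: [0.4, 0.2, -0.4]
opening: 29.7
gripper_force: 25.0
```

```bash
python3 -c "
from h import *
plan((569,100.7,143.5,-82.5,16.2))"
```

```text
now [570.7  99.7 162. ] c -82.5 tilt 16.31 open 29.7 F [ 0.4  0.2 -0.4] t 47.6 j6 86.0
(569, 100.7, 143.5, -82.5, 16.2) [[-0.0067,-0.0012,0.0174],[0.0,-0.1,0.0]] rows 0.4
```

>>> {"op": "move_arm", "data": {"steps": [[[-0.002, 0, 0.005], [0, 0, 0]], [[-0.003, 0, 0.008], [0, 0, 0]], [[-0.003, 0, 0.01], [0, 0, 0]], [[-0.004, 0, 0.012], [0, 0, 0]], [[-0.004, 0, 0.013], [0, 0, 0]], [[-0.004, 0, 0.013], [0, 0, 0]]]}}

```text
clock: 48.13
position: [569.1, 100.6, 146.1]
tcp_rot: [-0.009, 0.988, 0.065, 0.14]
force: [-0.4, 0.0, -1.0]
opening: 29.6
gripper_force: 25.0
```

>>> {"op": "move_arm", "data": {"steps": [[[-0.0003, 0, 0.001], [0, 0, 0]], [[-0.0006, 0, 0.002], [0, 0, 0]], [[-0.001, 0, 0.0035], [0, 0, 0]], [[-0.001, 0, 0.0035], [0, 0, 0]], [[-0.001, 0, 0.0035], [0, 0, 0]]]}}

```text
clock: 48.55
position: [569.2, 100.6, 142.5]
tcp_rot: [-0.009, 0.988, 0.065, 0.14]
force: [0.3, 0.1, -1.0]
opening: 29.5
gripper_force: 25.0
```

>>> {"op": "move_arm", "data": {"steps": [[[-0.0003, 0, 0.001], [0, 0, 0]], [[-0.0005, 0, 0.0018], [0, 0, 0]], [[-0.0005, 0, 0.0018], [0, 0, 0]], [[-0.0005, 0, 0.0018], [0, 0, 0]]]}}

```text
clock: 48.88
position: [570.1, 100.7, 142.2]
tcp_rot: [-0.009, 0.988, 0.065, 0.142]
force: [-3.2, 0.0, 5.7]
opening: 29.5
gripper_force: 25.0
```

>>> {"op": "move_arm", "data": {"steps": [[[0, 0, 0], [0, 0, 0]], [[0, 0, 0], [0, 0, 0]], [[0, 0, 0], [0, 0, 0]], [[0, 0, 0], [0, 0, 0]], [[0, 0, 0], [0, 0, 0]], [[0, 0, -0.02], [0, 0, 0]], [[0, 0, -0.05], [0, 0, 0]], [[0, 0, -0.09], [0, 0, 0]], [[0, 0, -0.12], [0, 0, 0]], [[0, 0.3, -0.14], [0, 0, 0]], [[0, 0.3, -0.14], [0, 0, 0]], [[0, 0.3, -0.14], [0, 0, 0]], [[0, 0.3, -0.14], [0, 0, 0]], [[0, 0.3, -0.14], [0, 0, 0]], [[0, 0.3, -0.14], [0, 0, 0]], [[0, 0.3, -0.14], [0, 0, 0]], [[0, 0.3, -0.14], [0, 0, 0]], [[0, 0.3, -0.14], [0, 0, 0]]], "claw": 0.5}}

```text
clock: 50.38
position: [569.7, -205.1, 274.8]
tcp_rot: [-0.009, 0.988, 0.063, 0.14]
force: [1.0, -0.5, -0.4]
opening: 46.3
gripper_force: 0.0
```

```bash
python3 - <<'E'
from h import *
im=snap('top','t5.png'); sc=snap('scene','s5.png')
for n,M,x,y,a in(("front",RAIL*[1,1,0]+[0,0,116],505.5,92.8,7.5),("rear",RAIL*[1,1,0]+[0,0,151],625,109.2,7.5)):
    q=fit(im,'top',M,x,y,np.radians(a)); print(n,q[0][:2].round(1),np.degrees(q[0][2]).round(1),q[1].round(2))
B=lambda P:(R.from_euler("z",7.5,degrees=True).apply(P)+[565.5,100.3,0])
th=np.arctan2(35,120)
c=[B([x0+s*91.1-1.7,w,144+.2917*(x0)+s*27.5+5.7]) for x0 in[3] for s,w in((-1,-15),(1,-15),(1,15),(-1,15))]
f=3.8
out=[]
for n,I,r0,c0 in(("top",im,170,240),("scene",sc,205,250)):
    J=cv2.resize(I[r0:r0+115,c0:c0+105],None,fx=f,fy=f,interpolation=cv2.INTER_CUBIC)
    q=((proj(n,c)-[c0,r0]+.5)*f).astype(int); [cv2.circle(J,tuple(map(int,p)),3,(255,0,0),1) for p in q]; out.append(J)
cv2.imwrite("pics/c5.png",np.hstack(out)); plan()
E
```

```text
front [491.  111.8] -8.6 0.81
rear [622.7 113.3] 5.9 0.74
now [ 569.8 -201.5  274.7] c -82.5 tilt 16.16 open 46.5 F [-0.4  0.3  0. ] t 50.5 j6 51.0
```

View pics/c5.png

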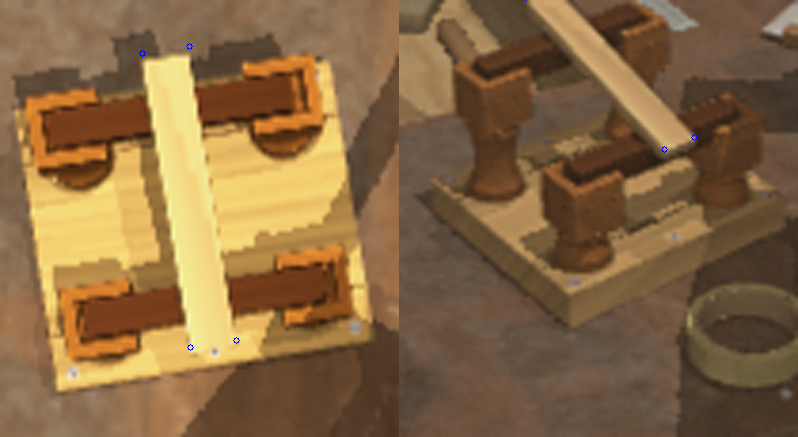

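```bash
python3 -c "
from h import *
print(robot.finish_job())"
```

```text
the job is handed in; nothing more can be done
None
```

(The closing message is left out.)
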